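# Gauge a mandrel in the ring row and mark its size

## Task

Take the mandrel from the trough with the peg beside it and pass it, nose first, down the sloping row of gauge rings until a ring stops it, keeping hold of it until its nose is against that ring; let go and leave it there. Then slide the marker along its rail until its pointer is level with the ring that stopped the mandrel. Leave the other mandrel in its trough and everything else on the bench where it is.

Things in the scene. Friction and masses are not known exactly. Their poses are not given: they have to be found in the camera images.
- mandrel_a: Thicker of two forming mandrels. Bare metal barrel 28 mm in diameter, 105 mm long, square-cut nose (1 mm chamfer); round pale-wood handle 24 mm in diameter, 60 mm long; 130 to 270 g. Origin on the axis where barrel and handle meet; x along the axis towards the handle's end (nose at x = -105 mm). Starts level on the rack, axis 52 mm above the table, handle overhanging in free air.
- mandrel_b: Thinner of two forming mandrels. Bare metal barrel 21 mm in diameter, 105 mm long, square-cut nose (1 mm chamfer); round pale-wood handle 24 mm in diameter, 60 mm long; 80 to 160 g. Origin on the axis where barrel and handle meet; x along the axis towards the handle's end (nose at x = -105 mm). Starts level on the rack, axis 47 mm above the table, handle overhanging in free air.
- mandrel_a_nose (a point): Centre of the flat nose face of the thicker mandrel, on its axis.
- mandrel_b_nose (a point): Centre of the flat nose face of the thinner mandrel, on its axis.
- mandrel_a_mid (a point): Point on the axis of the thicker mandrel's barrel, 52 mm from where barrel and handle meet. Its centre of mass is 6 mm nearer the handle.
- mandrel_b_mid (a point): Point on the axis of the thinner mandrel's barrel, 52 mm from where barrel and handle meet. Its centre of mass is 10 mm nearer the handle.
- rack: Fixed wooden rack, base 115 (x) by 150 mm (y), with two V-troughs along its x axis, 80 mm apart, each holding one mandrel, handle towards +x; which lies where varies. Origin under its centre. A steel upright peg, 10 mm thick, top 80 mm above the table, stands beside the job trough at x -45, y +68 mm, at the nose end.
- job_trough (a point): Middle of the bottom of the trough beside the peg (rack y = +40 mm), 32 mm above the table. The mandrel lying here is the one to be gauged.
- spare_trough (a point): Middle of the bottom of the other trough (rack y = -40 mm), 32 mm above the table. The mandrel lying here stays.
- gauge: Grey base plate, 160 (x) by 200 mm (y), 10 mm thick, fixed to the bench, carrying the sloping row of rings and, beside it, the marker's rail. Origin on the table under the middle ring; the row runs downhill towards -x.
- rings: Fixed sloping row of 5 metal rings, 6 mm thick, walls 6 mm, hole bottoms in one line. Holes from the top down: 46, 39, 32, 25, 18 mm; upper faces at x = 0, -24, -48, -72, -96 mm. Origin: bottom of the first (largest) hole, upper face. x points up the slope, 30 degrees from level; z square to it, upward; hole bottoms at y = z = 0. Mandrels enter at the top, nose first along -x, handle left outside.
- marker (a joint): Marker on a rail parallel to the row, 90 mm to its +y side: upright black tab, 14 mm square, with a pointer towards the rings. Value in m, 0 at the rail's upper end, growing downhill (row's -x) to 0.130. The pointer is level with the middle of rings 1 to 5 at 0.023, 0.047, 0.071, 0.095, 0.119. It slides stiffly (2 N) and stays where left.
- marker_tab (a point): On the marker's upright tab, 15 mm below its top, in the middle of its 14 by 14 mm section: a good place to pinch. The tab stands square to the slope (along the row's z); below this point 28 mm of it are free above the marker's foot (22 by 24 mm).
- ring1 (a point): Centre of the hole of ring 1 of 5, counted down the slope (hole 46 mm in diameter), on its upper face.
- ring2 (a point): Centre of the hole of ring 2 of 5, counted down the slope (hole 39 mm in diameter), on its upper face.
- ring3 (a point): Centre of the hole of ring 3 of 5, counted down the slope (hole 32 mm in diameter), on its upper face.
- ring4 (a point): Centre of the hole of ring 4 of 5, counted down the slope (hole 25 mm in diameter), on its upper face.
- ring5 (a point): Centre of the hole of ring 5 of 5, counted down the slope (hole 18 mm in diameter), on its upper face.
Not all that is in view belongs to the job. Leave any yellow look-alike of the mandrel_b alone.

How it is judged:
By the outcome, as a careful person would: the job done as asked, in the order asked, and still so for the second after the job is handed in, with the robot touching nothing.
It also fails if it takes over 51 s, if anything falls off the work surface, if the arm or the gripper's body presses on something with over 40 N, if the wrist force passes 120 N, or if a joint passes its speed limit or range.

## Robot

A 7-joint arm with a two-finger parallel gripper is mounted at the origin on the work surface. World frame = base frame: x ahead of the robot, y to its left, z up, the work surface at z = 0. Lengths are in m, angles in rad, forces in N, time in s.
With the tool pointing down it reaches from about 0.4 to 0.875 m from the base axis. Payload 19.3 kg.
Tool frame: the origin (TCP) lies between the finger pads; the fingertips stand 8 mm ahead of it and the grasp point (between the pads) lies 11 mm behind it (bot.tip_extent is the x of the fingertips in the tool frame, in m); x points along the fingers, y is the direction in which the jaws open and shut, and the axes are right-handed (so a half turn about x gives the same grasp; the last joint's range is limited). The gripper opens to 85 mm and grips with 20 to 120 N. Pads are 22 mm wide; open, the fingers measure 114 mm over their backs; the gripper's body (76 mm by 85 mm) begins 54 mm behind the grasp point. The pads swing forward as they close: fully open they stand 13 mm farther back than shut.
Start: joints at [-1.36, 0.521, -0.036, 1.599, 0.021, 1.021, -0.113], TCP at [0.173, 0.601, 0.239] pointing down, gripper open.
Joint ranges: [-2.91, 2.91], [-0.3, 2.13], [-1.5, 1.42], [0.17, 2.43], [-1.26, 4.41], [0.16, 1.93], [-2.52, 2.52]. Speed limits (rad/s): [1.89, 1.89, 2.39, 2.39, 3.01, 3.01, 3.01].

## Interface

Orientations are given as [roll, pitch, yaw] about the fixed x, y, z axes, in that order (R = Rz(yaw) Ry(pitch) Rx(roll)).
In Python, from workcell import telemetry, grab_frame, job, cut_out, pinpoint, bot gives the robot as it stands.
- The arm moves only by the tool send_rows, never from a script. Its argument "rows" is a list of rows, each an object of numbers: "dx", "dy", "dz": the shift along the tool's x, y, z in cm; "rx", "ry", "rz": the turn, a rotation vector about the tool's x, y, z in units of 10 degrees (1.0 is 10 degrees); "fingers": the closure, from -1 (fully open) to 1 (shut). In form: [{"dx": .., "dy": .., "dz": .., "rx": .., "ry": .., "rz": .., "fingers": ..}, ...]. A call has exactly 8 rows; each row is the pose to reach, as a shift and turn from the pose commanded when the call began, along the tool's axes at that moment; what a row does not reach only later rows make up. A row lasts 1/8 s, in which the tool goes at most 62.5 mm and 10.7 degrees, less where a joint would pass 70% of its speed; a pose out of reach is approached as far as the arm can. A call with a gripper value outside its range is refused whole. The fingers move at their own pace and stop on an object; "squeeze" is the grip in N (left out, the last holds). Time passes only in rows, so rows that repeat a pose let the fingers close, or fill a call up. It gives the time, the measured TCP pose, the force and the opening at its end, in the units of the state.
- telemetry.observe(): the state, without advancing time (a new reading comes with each control period).
- grab_frame(name): name is "scene" or "top" or "wrist"; returns a dict with "pixels" (480x640x3 uint8, blue, green, red), "fx", "fy", "cx", "cy" (pixels), "R" (3x3) and "t" (3): a world point X has camera coordinates R X + t. Camera axes: x right, y down, z forward; pixel columns grow to the right and rows downward; lengths in m; the calibration is good to about 2 mm. A picture is of the moment at which its call begins. There is no depth.
- job.job_done(): hands the job in, once; it reports no verdict.
Trained networks look in a picture, given as the dict that the camera call returned (one of the last four; its "shot" number tells which), for a name from the list of things; names that differ only in an ending like _2 or _b are one class to them, and where a whole thing is asked for, a point or a joint stands for the part that bears it (a point fixed in the world has none). Each returns a list of dicts, best first, with "conf" (0 to 1); they miss things now and then, are a little off and sometimes report something else, mostly with a low value. They report only what shows in the picture. A call takes as long as a camera call. They do not tell look-alikes from the thing itself.
- cut_out(picture, label): "pixels" (480x640 bool, what is visible of it) and "centre" ([column, row] in pixels, amid what is visible of it).
- pinpoint(picture, label): "centre" ([column, row] in pixels: a listed point, or the origin of a listed thing).
The state is a dict: "clock": time; "qpos": joint angles; "qd": joint speeds; "joint_efforts": joint torques, N m; "position": TCP position; "tool_rot": TCP orientation; "force": force on the tool from outside, world axes, zero at the start; "moment": the same for the moment, N m; "grip_width": finger opening in m.
Only numpy, scipy, OpenCV 4.12 (cv2) and the standard library are available. Lean on these libraries where they do the work, as an engineer would, in place of code of your own. Each camera call takes 0.05 s, during which the arm holds its last target.

## Working session

There is one attempt and no reset: what is moved stays moved. The work goes in short steps, Python scripts to look and compute and a tool call to move; the robot and the scene stay as the last step left them, time stands still between calls to the robot, and variables do not carry over. Pictures are saved under pics/ and viewed, and the job is handed in when it is done.

Besides the shell and the picture viewer there is one more tool, called after "Emit:" as name(argument=value, ...) on one line, values as JSON. send_rows: Moves the arm, as the interface text tells. Its arguments: {"type":"object","properties":{"rows":{"type":"array","items":{"type":"object","properties":{"dx":{"type":"number"},"dy":{"type":"number"},"dz":{"type":"number"},"rx":{"type":"number"},"ry":{"type":"number"},"rz":{"type":"number"},"fingers":{"type":"number"}}}},"squeeze":{"type":"number"}},"required":["rows"]}

```bash
ls; mkdir -p pics; python3 - <<'E'
from workcell import telemetry, grab_frame, job, cut_out, pinpoint, bot
import cv2,pickle
print(telemetry.observe())
print([a for a in dir(bot) if a[0]!='_'], bot.tip_extent)
for n in ["scene","top"]:
    f=grab_frame(n); cv2.imwrite(f"pics/{n}0.png",f["pixels"]); pickle.dump(f,open(f"{n}0.pkl","wb"))
    print(n,f["fx"],f["cx"],f["R"],f["t"])
    for l in ["mandrel_a","mandrel_b","rack","gauge","rings","marker","marker_tab","job_trough","spare_trough","ring1","ring3","ring5","mandrel_a_nose","mandrel_b_nose","mandrel_a_mid","mandrel_b_mid"]:
        print(l,[(round(d["conf"],2),[round(float(x)) for x in d["centre"]]) for d in pinpoint(f,l)])
print(telemetry.observe()["clock"])
E
```

```text
pics
{'clock': 0.0, 'qpos': array([-1.36020617,  0.52200876, -0.03631977,  1.59997973,  0.02120251,
        1.02108192, -0.11281751]), 'qd': array([-1.07432869e-03,  6.80321301e-04, -2.77541259e-03, -4.71184551e-05,
       -1.60520705e-03, -4.04334884e-04,  3.93118543e-04]), 'joint_efforts': array([ 8.30592962e-04, -9.27125216e+01,  1.98035404e+00, -3.69922256e+01,
        1.78647588e-02,  8.30108591e-03,  2.20663662e-05]), 'position': array([0.17314915, 0.60021408, 0.23873921]), 'tool_rot': array([-1.4950593 ,  1.56970362, -1.77588276]), 'force': array([ 0.4378326 , -0.9298479 ,  0.34298469]), 'moment': array([ 0.04200141, -0.03528092, -0.05089972]), 'grip_width': 0.08558942897330482}
['IKError', 'tip_extent'] 0.008
scene 501.0561360760428 318.3877243969103 [[-0.55646553  0.83086558  0.00291488]
 [ 0.65934657  0.44372134 -0.60693778]
 [-0.50557711 -0.33581804 -0.79474401]] [ 0.29628813 -0.18846557  1.20729151]
mandrel_a [(0.95, [303, 166]), (0.93, [212, 207]), (0.92, [214, 240]), (0.86, [460, 280])]
mandrel_b [(0.95, [303, 166]), (0.93, [212, 207]), (0.92, [214, 240]), (0.86, [460, 280])]
rack [(0.7, [240, 233]), (0.55, [262, 228])]
gauge [(0.65, [388, 360])]
rings [(0.79, [369, 329])]Traceback (most recent call last):
  File "<stdin>", line 9, in <module>
ValueError: it knows: gauge, job_trough, mandrel, mandrel_a_mid, mandrel_a_nose, mandrel_b_mid, mandrel_b_nose, marker_tab, rack, ring, rings, spare_trough
```

```bash
python3 - <<'E'
from workcell import telemetry, grab_frame, job, cut_out, pinpoint, bot
import cv2,pickle
for n in ["scene","top"]:
    f=grab_frame(n); cv2.imwrite(f"pics/{n}1.png",f["pixels"]); pickle.dump(f,open(f"{n}1.pkl","wb"))
    print(n,f["fx"],f["fy"],f["cx"],f["cy"],f["R"],f["t"])
    for l in ["mandrel_a","rack","gauge","rings","marker_tab","job_trough","spare_trough","ring1","mandrel_a_nose","mandrel_b_nose","mandrel_a_mid","mandrel_b_mid"]:
        print(l,[(round(d["conf"],2),[round(float(x),1) for x in d["centre"]]) for d in pinpoint(f,l)])
print(telemetry.observe()["clock"])
E
```

```text
scene 501.0561360760428 501.0561360760428 318.3877243969103 240.94773595106008 [[-0.55646553  0.83086558  0.00291488]
 [ 0.65934657  0.44372134 -0.60693778]
 [-0.50557711 -0.33581804 -0.79474401]] [ 0.29628813 -0.18846557  1.20729151]
mandrel_a [(0.95, [212.5, 205.1]), (0.89, [300.8, 167.4]), (0.6, [459.8, 281.8]), (0.58, [395.8, 332.9])]
rack [(0.95, [238.8, 233.0]), (0.16, [421.6, 345.7])]
gauge [(0.77, [385.9, 357.4])]
rings [(0.59, [368.1, 328.8])]
marker_tab [(0.94, [405.6, 384.9]), (0.51, [386.0, 361.0])]
job_trough [(0.89, [236.6, 235.1])]
spare_trough [(0.75, [239.4, 208.3]), (0.48, [262.6, 203.5])]
ring1 [(0.92, [376.0, 326.2]), (0.77, [422.2, 343.7]), (0.76, [387.4, 331.8]), (0.71, [407.1, 338.8]), (0.67, [397.5, 332.9]), (0.57, [385.6, 360.6])]
mandrel_a_nose [(0.89, [259.5, 201.9])]
mandrel_b_nose [(0.97, [511.5, 302.0]), (0.84, [263.2, 233.6]), (0.63, [256.1, 163.8]), (0.44, [211.4, 206.6]), (0.29, [238.6, 237.0])]
mandrel_a_mid [(0.69, [239.0, 203.5])]
mandrel_b_mid [(0.86, [487.9, 287.7]), (0.6, [280.1, 167.1]), (0.59, [236.5, 234.9])]
top 458.5824904349683 458.5824904
[... 309 characters left out ...]
]), (0.57, [406.4, 256.7])]
gauge [(0.76, [221.0, 217.5])]
rings [(0.8, [222.1, 191.9])]
marker_tab [(0.74, [399.1, 235.4]), (0.66, [178.2, 165.8])]
job_trough [(0.83, [400.9, 235.1]), (0.69, [406.6, 255.2]), (0.63, [444.8, 249.1])]
spare_trough [(0.8, [421.2, 264.2])]
ring1 [(0.91, [189.5, 224.8]), (0.9, [201.3, 206.4]), (0.81, [210.8, 202.5]), (0.62, [214.9, 196.0]), (0.55, [200.0, 213.3])]
mandrel_a_nose [(0.65, [405.4, 284.3]), (0.64, [217.3, 216.4])]
mandrel_b_nose [(0.8, [455.7, 342.2]), (0.76, [380.2, 253.4]), (0.61, [141.8, 323.5])]
mandrel_a_mid [(0.95, [425.2, 266.2])]
mandrel_b_mid [(0.92, [401.7, 231.9]), (0.85, [167.1, 320.6]), (0.64, [432.4, 354.1]), (0.16, [197.4, 216.8])]
1.6
```

View pics/scene0.png

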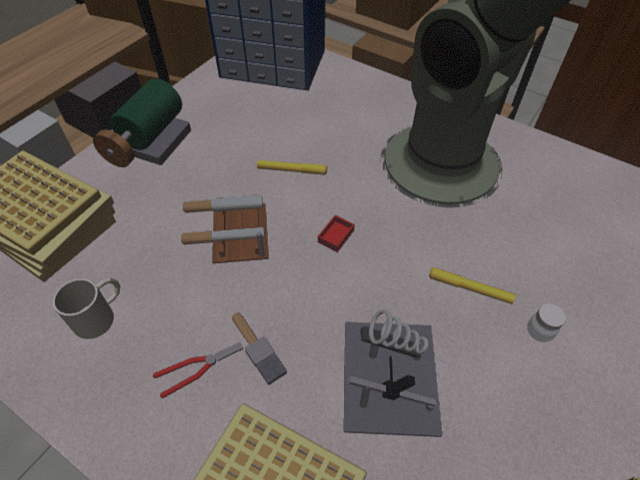

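```bash
ls pics
```

```text
scene0.png
scene1.png
top1.png
```

View crops.

```bash
python3 - <<'E'
import cv2,pickle
f=pickle.load(open("scene1.pkl","rb"))["pixels"]
a=cv2.resize(f[180:270,170:290],None,fx=5,fy=5,interpolation=3)
cv2.imwrite("pics/c1.png",a)
a=cv2.resize(f[290:440,330:450],None,fx=4,fy=4,interpolation=3)
cv2.imwrite("pics/c2.png",a)
E
```

```text
(no output)
```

View pics/c1.png

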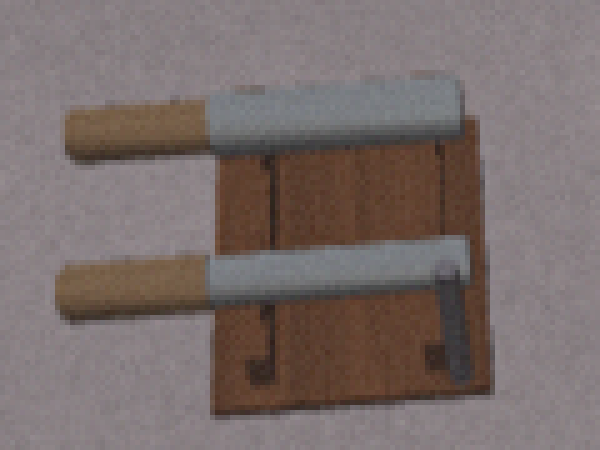

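View pics/c2.png

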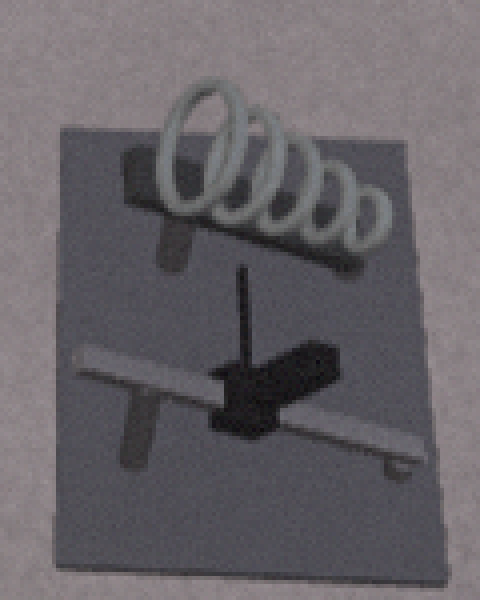

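View pics/top1.png

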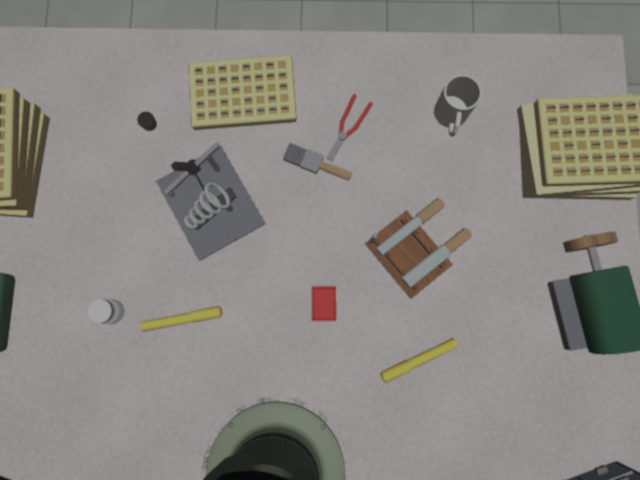

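```bash
python3 - <<'E'
import cv2,pickle
f=pickle.load(open("top1.pkl","rb"))["pixels"]
def crop(x0,y0,w,h,s,n):
    a=cv2.resize(f[y0:y0+h,x0:x0+w],None,fx=s,fy=s,interpolation=3)
    for i in range(0,w,10):
        cv2.putText(a,str(x0+i),(i*s,8),0,.3,(0,255,255)); cv2.line(a,(i*s,0),(i*s,h*s),(0,255,255) if i%50==0 else (120,120,0),1) if i%20==0 else 0
    for i in range(0,h,20):
        cv2.putText(a,str(y0+i),(0,i*s+8),0,.3,(0,255,255)); cv2.line(a,(0,i*s),(w*s,i*s),(120,120,0),1)
    cv2.imwrite(n,a)
crop(150,135,120,130,5-1,"pics/t2.png")
crop(360,190,120,115,5,"pics/t1.png")
E
```

```text
(no output)
```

View pics/t1.png

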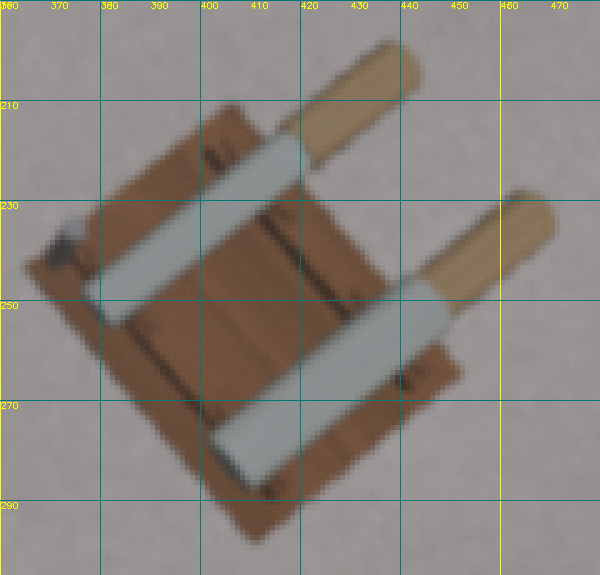

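View pics/t2.png

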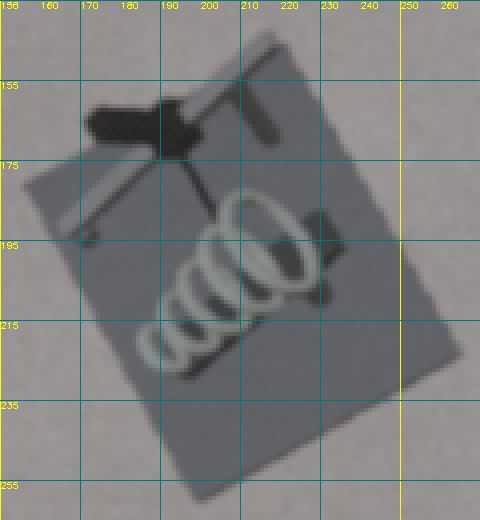

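```bash
cat > h.py <<'E'
import numpy as np,pickle,cv2
from scipy.optimize import least_squares
from scipy.spatial.transform import Rotation as Ro
def proj(f,X):
    X=np.atleast_2d(X); c=X@np.asarray(f["R"]).T+np.asarray(f["t"])
    return np.c_[f["fx"]*c[:,0]/c[:,2]+f["cx"],f["fy"]*c[:,1]/c[:,2]+f["cy"]]
def Rz(a): return Ro.from_euler('z',a).as_matrix()
RS=Ro.from_euler('y',-np.pi/6).as_matrix() # rows -> gauge axes: x up the slope
E
python3 - <<'E'
from h import *
S=pickle.load(open("scene1.pkl","rb"));T=pickle.load(open("top1.pkl","rb"))
c1=lambda x,y:(170+x/5,180+y/5); c2=lambda x,y:(330+x/4,290+y/4)
t1=lambda x,y:(360+x/5,190+y/5)
# rack: base top corners (zb unknown), mandrel axis pts
sx,sy=.0575,.075
obs=[]
# (local pt, view, px) ; None z -> zb
B=lambda a,b:(a*sx,b*sy,None)
for p,px in [(B(-1,1),t1(25,267)),(B(1,1),t1(235,103)),(B(1,-1),t1(462,372)),(B(-1,-1),t1(256,543))]: obs.append((p,T,px))
for p,px in [(B(1,1),c1(213,412)),(B(-1,1),c1(490,393)),(B(-1,-1),c1(478,118))]: obs.append((p,S,px))
M=lambda x:("m",x)
for x,px in [(-.105,t1(100,309)),(0,t1(292,150))]: obs.append((M(x),T,px))
for x,px in [(-.105,c1(468,262)),(0,c1(210,281))]: obs.append((M(x),S,px))
def res(p):
    x,y,a,zb,xm=p; out=[]
    for l,f,px in obs:
        if l[0]=="m": X=np.array([xm+l[1],.04,.047+(.006)])
        else: X=np.array([l[0],l[1],zb])
        X=Rz(a)@X+[x,y,0]
        out.append(proj(f,X)[0]-px)
    return np.ravel(out)
r=least_squares(res,[.45,-.2,-.9,.02,.05],x_scale=[.1,.1,.5,.01,.01],loss='soft_l1')
print("rack",r.x,np.degrees(r.x[2])); print(np.round(r.fun.reshape(-1,2),1) if 0 else np.round(res(r.x).reshape(-1,2),1))
x,y,a,zb,xm=r.x
for n,l in dict(junction=(xm,.04,.047),nose=(xm-.105,.04,.047),grip=(xm+.038,.04,.047)).items(): print(n,Rz(a)@l+[x,y,0])
# gauge
t2=lambda x,y:(150+x/4,135+y/4)
obs=[]
G=lambda a,b:(a*.08,b*.1,.01)
for p,px in [(G(-1,1),t2(23,184)),(G(1,1),t2(283,40)),(G(1,-1),t2(463,353)),(G(-1,-1),t2(200,503))]: obs.append((p,T,px))
for p,px in [(G(1,1),c2(57,568)),(G(-1,1),c2(447,584)),(G(-1,-1),c2(406,143)),(G(1,-1),c2(60,130))]: obs.append((p,S,px))
def res(p):
    x,y,a=p
    return np.ravel([proj(f,Rz(a)@np.array(l)+[x,y,0])[0]-px for l,f,px in obs])
r=least_squares(res,[.6,.2,-1.05],x_scale=[.1,.1,.5],loss='soft_l1')
print("gauge",r.x,np.degrees(r.x[2]));print(np.round(res(r.x).reshape(-1,2),1))
x,y,a=r.x
# rings: centre of ring outlines; ellipse centres eyeballed. top: ring1..; 
rc=[23,19.5,16,12.5,9]
def ringpt(i,x0,y0,z0): return Rz(a)@(RS@np.array([-.024*i-.003,0,rc[i]/1000])+[x0,y0,z0])+[x,y,0]
ob=[(0,S,c2(203,146)),(1,S,c2(243,164)),(2,S,c2(287,187)),(3,S,c2(329,202)),(4,S,c2(367,217)),
    (0,T,t2(271,242)),(4,T,t2(166,347))]
def res2(p): return np.ravel([proj(f,ringpt(i,*p))[0]-px for i,f,px in ob])
r2=least_squares(res2,[.045,0,.08],loss='soft_l1',x_scale=.01)
print("rings org in gauge",r2.x);print(np.round(res2(r2.x).reshape(-1,2),1))
from workcell import telemetry
s=telemetry.observe();print(Ro.from_euler('xyz',s["tool_rot"]).as_matrix().round(3))
E
```

```text
rack [ 0.43853691 -0.26437096 -0.87570385  0.00389066  0.05068832] -50.17413446650849
[[-0.4 -0.4]
 [-0.4 -1. ]
 [ 0.9  0.1]
 [-0.2  0.6]
 [-0.4  0.6]
 [ 0.6 -0.3]
 [-0.   0.2]
 [-0.7 -0.2]
 [ 1.3 -0.8]
 [ 0.8 -2.1]
 [-0.1 -1.8]]
junction [ 0.50172035 -0.27768106  0.047     ]
nose [ 0.43447243 -0.19704164  0.047     ]
grip [ 0.5260577  -0.30686485  0.047     ]
gauge [ 0.54187232  0.15705194 -1.02290929] -58.60838499041651
[[-0.9 -0.8]
 [-0.1 -0.9]
 [-0.1 -0.9]
 [-1.5 -0.4]
 [-0.5 -0.8]
 [ 0.9 -0.4]
 [-0.5 -1. ]
 [-0.1 -1.1]]
rings org in gauge [ 0.04094132 -0.03569557  0.09846569]
[[-0.3 -0. ]
 [ 0.4  0.3]
 [-0.2 -0.8]
 [-0.6 -0.1]
 [-0.2  0.6]
 [-0.4  0.1]
 [-0.7  0.4]]
[[ 0.     0.277  0.961]
 [ 0.     0.961 -0.277]
 [-1.     0.     0.   ]]
```

Emit:
send_rows(rows=[{"dx":-1,"dy":-3.7,"dz":5.3,"rx":0.5,"fingers":-1},{"dx":-2,"dy":-7.4,"dz":10.6,"rx":1.0,"fingers":-1},{"dx":-3,"dy":-11,"dz":15.9,"rx":1.5,"fingers":-1},{"dx":-4,"dy":-14.7,"dz":21.2,"rx":2.0,"fingers":-1},{"dx":-5,"dy":-18.4,"dz":26.5,"rx":2.5,"fingers":-1},{"dx":-6,"dy":-22,"dz":31.8,"rx":3.0,"fingers":-1},{"dx":-6,"dy":-25.7,"dz":37.2,"rx":3.5,"fingers":-1},{"dx":-6,"dy":-29.4,"dz":42.5,"rx":3.8,"fingers":-1}], squeeze=80)

```text
invalid input at $.rows[0]: expected keys dx, dy, dz, rx, ry, rz, fingers
```

```bash
python3 - <<'E'
from workcell import telemetry, grab_frame, job, cut_out, pinpoint, bot
from h import *
f=grab_frame("wrist"); cv2.imwrite("pics/w1.png",f["pixels"]); pickle.dump(f,open("w1.pkl","wb"))
s=telemetry.observe();print(s["clock"],s["position"],s["qpos"].round(2),Ro.from_euler('xyz',s["tool_rot"]).as_matrix().round(3))
print("cam",-np.array(f["R"]).T@f["t"],np.array(f["R"])[2])
E
```

```text
1.65 [0.17320984 0.60050012 0.23927286] [-1.36  0.52 -0.04  1.6   0.02  1.02 -0.11] [[-0.     0.277  0.961]
 [-0.     0.961 -0.277]
 [-1.    -0.    -0.   ]]
cam [0.09190483 0.62486538 0.37369083] [ 0.31615955 -0.09034331 -0.94439463]
```

View pics/w1.png

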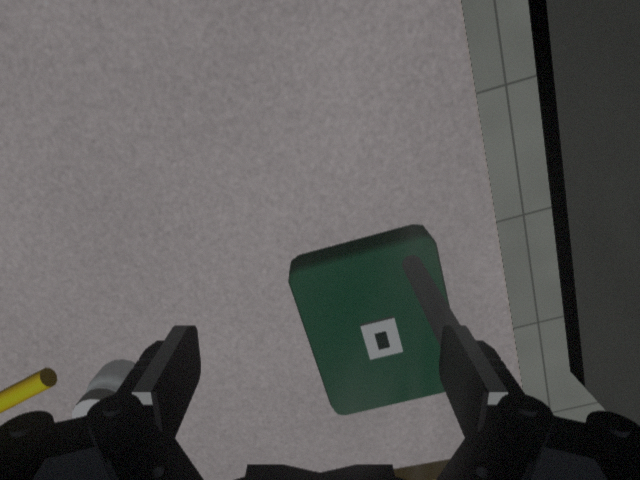

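Emit:
send_rows(rows=[{"dx":-1,"dy":-3.7,"dz":5.3,"rx":0.5,"ry":0,"rz":0,"fingers":-1},{"dx":-2,"dy":-7.4,"dz":10.6,"rx":1.0,"ry":0,"rz":0,"fingers":-1},{"dx":-3,"dy":-11,"dz":15.9,"rx":1.5,"ry":0,"rz":0,"fingers":-1},{"dx":-4,"dy":-14.7,"dz":21.2,"rx":2.0,"ry":0,"rz":0,"fingers":-1},{"dx":-5,"dy":-18.4,"dz":26.5,"rx":2.5,"ry":0,"rz":0,"fingers":-1},{"dx":-6,"dy":-22,"dz":31.8,"rx":3.0,"ry":0,"rz":0,"fingers":-1},{"dx":-6,"dy":-25.7,"dz":37.2,"rx":3.5,"ry":0,"rz":0,"fingers":-1},{"dx":-6,"dy":-29.4,"dz":42.5,"rx":3.8,"ry":0,"rz":0,"fingers":-1}], squeeze=80)

```text
clock: 2.65
position: [0.4878, 0.2152, 0.2997]
tool_rot: [1.647, 1.57, 0.701]
force: [1.1, 1.2, 0.3]
grip_width: 0.0854
```

```bash
cat > look.py <<'E'
import sys
from workcell import telemetry, grab_frame
from h import *
n=sys.argv[1]; cam=sys.argv[2] if len(sys.argv)>2 else "wrist"
f=grab_frame(cam); cv2.imwrite(f"pics/{n}.png",f["pixels"]); pickle.dump(f,open(f"{n}.pkl","wb"))
s=telemetry.observe();print(s["clock"],s["position"].round(4),s["qpos"].round(2),s["force"].round(1),round(s["grip_width"],4));print(Ro.from_euler('xyz',s["tool_rot"]).as_matrix().round(3))
E
python3 look.py w2
```

```text
2.7 [0.4922 0.2077 0.2998] [-0.73  0.32  0.28  1.78 -0.09  1.06  0.2 ] [  1.6 -11.7  -2.4] 0.0853
[[ 0.003  0.817  0.577]
 [-0.002  0.577 -0.817]
 [-1.     0.001  0.004]]
```

View pics/w2.png

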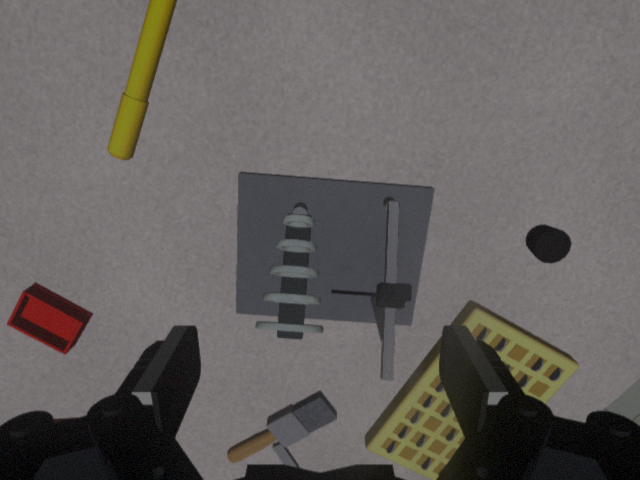

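```bash
python3 look.py w3; python3 - <<'E'
from h import *
f=pickle.load(open("w3.pkl","rb"));I=f["pixels"]
x0,y0,s=220,155,3
a=cv2.resize(I[y0:y0+190,x0:x0+225],None,fx=s,fy=s,interpolation=3)
for i in range(0,225,20): cv2.putText(a,str(x0+i),(i*s,8),0,.3,(0,255,255)); cv2.line(a,(i*s,0),(i*s,4),(0,255,255))
for i in range(0,190,20): cv2.putText(a,str(y0+i),(0,i*s+8),0,.3,(0,255,255)); cv2.line(a,(0,i*s),(4,i*s),(0,255,255))
cv2.imwrite("pics/w3c.png",a)
E
```

```text
2.75 [0.4901 0.2108 0.2995] [-0.73  0.32  0.27  1.78 -0.09  1.06  0.19] [-1.   1.3 -0.2] 0.0854
[[ 0.002  0.816  0.579]
 [-0.002  0.579 -0.816]
 [-1.     0.001  0.003]]
```

View pics/w3c.png

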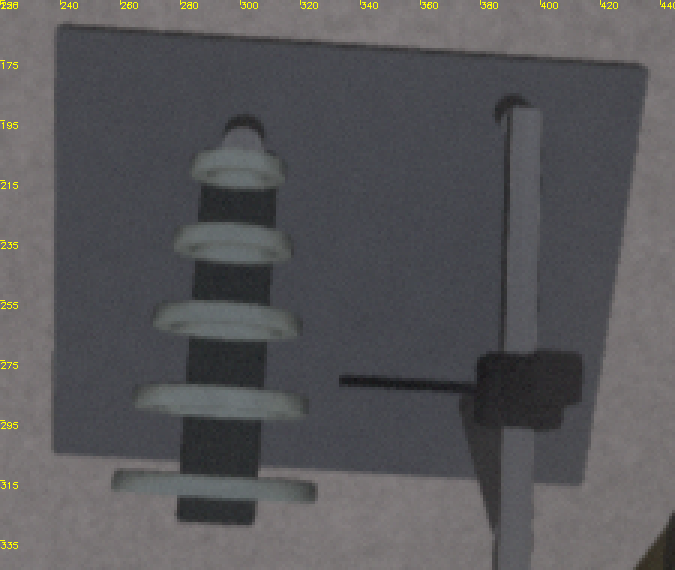

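```bash
cat > fitg.py <<'E'
from h import *
S=pickle.load(open("scene1.pkl","rb"));T=pickle.load(open("top1.pkl","rb"));W=pickle.load(open("w3.pkl","rb"))
c2=lambda x,y:(330+(x+.5)/4-.5,290+(y+.5)/4-.5)
t2=lambda x,y:(150+(x+.5)/4-.5,135+(y+.5)/4-.5)
w3=lambda x,y:(220+(x+.5)/3-.5,155+(y+.5)/3-.5)
G=lambda a,b:(a*.08,b*.1,.01)
ob=[]
for p,px in [(G(-1,1),t2(23,184)),(G(1,1),t2(283,40)),(G(1,-1),t2(463,353)),(G(-1,-1),t2(200,503))]: ob.append((p,T,px))
for p,px in [(G(1,1),c2(57,568)),(G(-1,1),c2(447,584)),(G(-1,-1),c2(406,143)),(G(1,-1),c2(60,130))]: ob.append((p,S,px))
for p,px in [(G(-1,-1),w3(57,25)),(G(-1,1),w3(647,66)),(G(1,1),w3(582,485)),(G(1,-1),w3(52,453))]: ob.append((p,W,px))
for i,f,px in [(0,S,c2(203,146)),(1,S,c2(243,164)),(2,S,c2(287,187)),(3,S,c2(329,202)),(4,S,c2(367,217)),(0,T,t2(271,242)),(4,T,t2(166,347)),
 (0,W,w3(214.5,487)),(1,W,w3(222,402)),(2,W,w3(227,322)),(3,W,w3(233,244)),(4,W,w3(238,169))]: ob.append((i,f,px))
rc=[23,19.5,16,12.5,9]
def pt(l,p):
    x,y,a,x0,y0,z0=p
    L=RS@np.array([-.024*l-.003,0,rc[l]/1000])+[x0,y0,z0] if isinstance(l,int) else np.array(l)
    return Rz(a)@L+[x,y,0]
def res(p,o=ob): return np.ravel([proj(f,pt(l,p))[0]-px for l,f,px in o])
p0=[.54,.157,-1.02,.04,-.036,.098]
for name,o in [("all",ob),("wrist",[q for q in ob if q[1] is W]),("ext",[q for q in ob if q[1] is not W])]:
    r=least_squares(res,p0,args=(o,),loss='soft_l1',x_scale=[.1,.1,.5,.1,.1,.1])
    p=r.x;print(name,p.round(4),"yaw",np.degrees(p[2]).round(2),"O",(Rz(p[2])@p[3:]+[p[0],p[1],0]).round(4),np.abs(res(p,o)).max().round(1))
    if name=="all": P=p;print(res(p).reshape(-1,2).round(1).tolist())
np.save("gauge.npy",P)
E
python3 fitg.py
```

```text
all [ 0.5421  0.159  -1.023   0.0421 -0.0342  0.098 ] yaw -58.62 O [0.5349 0.1053 0.098 ] 2.6
[[-1.4, -0.6], [-0.7, -0.7], [-0.7, -0.6], [-2.0, -0.2], [0.8, 0.4], [2.4, 0.8], [0.8, 0.1], [1.2, -0.1], [-2.6, 1.0], [-0.1, 0.6], [-0.6, 1.1], [-1.2, 1.4], [0.3, 2.0], [1.0, 2.3], [0.4, 1.2], [0.1, 1.9], [0.4, 2.6], [-0.8, -0.6], [-1.1, -0.2], [-0.5, 0.2], [-1.0, 0.4], [-0.7, 0.1], [-0.8, 0.3], [-0.6, 0.5]]
wrist [ 0.5425  0.1606 -1.0254  0.0427 -0.0348  0.0988] yaw -58.75 O [0.5349 0.1061 0.0988] 1.4
ext [ 0.5421  0.1568 -1.0217  0.0413 -0.0355  0.1003] yaw -58.54 O [0.5334 0.1031 0.1003] 1.2
```

Emit:
send_rows(rows=[{"dx":1,"dy":-3.4,"dz":5.5,"rx":-0.1,"ry":0,"rz":0,"fingers":-1},{"dx":2,"dy":-6.8,"dz":11.1,"rx":-0.2,"ry":0,"rz":0,"fingers":-1},{"dx":3,"dy":-10.1,"dz":16.6,"rx":-0.3,"ry":0,"rz":0,"fingers":-1},{"dx":4,"dy":-13.5,"dz":22.2,"rx":-0.4,"ry":0,"rz":0,"fingers":-1},{"dx":5,"dy":-16.9,"dz":27.7,"rx":-0.44,"ry":0,"rz":0,"fingers":-1},{"dx":7,"dy":-20.3,"dz":33.3,"rx":-0.44,"ry":0,"rz":0,"fingers":-1},{"dx":9,"dy":-23.7,"dz":38.8,"rx":-0.44,"ry":0,"rz":0,"fingers":-1},{"dx":10,"dy":-27,"dz":44.4,"rx":-0.44,"ry":0,"rz":0,"fingers":-1}])

```text
clock: 3.75
position: [0.5257, -0.2736, 0.2041]
tool_rot: [2.983, 1.57, 2.116]
force: [1.6, 0.4, 0.2]
grip_width: 0.0855
```

```bash
python3 look.py w4;python3 look.py w5
```

```text
3.8 [ 0.5238 -0.2822  0.2032] [ 0.14  0.54  0.37  1.73 -0.23  0.91  1.3 ] [-8.8 -5.6 -4.1] 0.0854
[[-0.002  0.767  0.642]
 [-0.004  0.642 -0.767]
 [-1.    -0.004  0.002]]
3.85 [ 0.5239 -0.2787  0.2037] [ 0.13  0.54  0.37  1.74 -0.23  0.91  1.29] [-0.9  2.3 -0.2] 0.0855
[[-0.002  0.767  0.641]
 [-0.003  0.641 -0.767]
 [-1.    -0.003  0.001]]
```

View pics/w5.png

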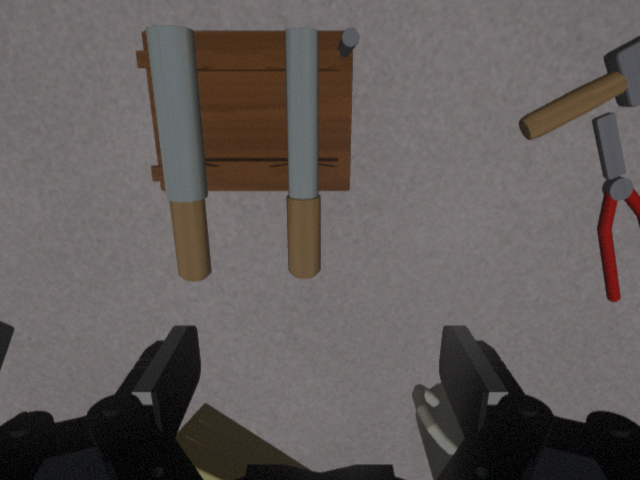

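```bash
cat >> h.py <<'E'
def back(f,px,z):
    R=np.asarray(f["R"]);c=-R.T@np.asarray(f["t"])
    d=R.T@np.array([(px[0]-f["cx"])/f["fx"],(px[1]-f["cy"])/f["fy"],1]); return c+d*(z-c[2])/d[2]
E
python3 - <<'E'
from h import *
f=pickle.load(open("w5.pkl","rb"))
j=back(f,(303.7,196),.057);n=back(f,(301.5,29),.057);e=back(f,(304,277),.047)
print(j,n,e,np.linalg.norm(j-n),np.linalg.norm(j-e))
d=(j-n)/np.linalg.norm(j-n);yaw=np.arctan2(d[1],d[0]);print(np.degrees(yaw))
g=j+.038*d;print("grip",g)
R=np.array([[-.002,.767,.641],[-.003,.641,-.767],[-1,-.003,.001]])
print("delta tool cm",R.T@(np.r_[g[:2],.036]-[.5239,-.2787,.2037])*100,"turn deg",-(np.degrees(yaw)+90-np.degrees(np.arctan2(.641,.767))))
E
```

```text
[ 0.50343181 -0.27371525  0.057     ] [ 0.43808916 -0.19578779  0.057     ] [ 0.54393099 -0.32354176  0.047     ] 0.10169735111512535 0.06498357121180919
-50.01996448129429
grip [ 0.5278476  -0.30283345  0.057     ]
delta tool cm [16.77645052 -1.19386381  2.0873067 ] turn deg -0.09373518888801868
```

Emit:
send_rows(rows=[{"dx":1,"dy":-0.7,"dz":1.1,"rx":0,"ry":0,"rz":0,"fingers":-0.5},{"dx":4,"dy":-1.4,"dz":2.2,"rx":0,"ry":0,"rz":0,"fingers":-0.5},{"dx":7.5,"dy":-1.4,"dz":2.2,"rx":0,"ry":0,"rz":0,"fingers":-0.5},{"dx":11,"dy":-1.4,"dz":2.2,"rx":0,"ry":0,"rz":0,"fingers":-0.5},{"dx":14,"dy":-1.4,"dz":2.2,"rx":0,"ry":0,"rz":0,"fingers":-0.5},{"dx":16,"dy":-1.4,"dz":2.2,"rx":0,"ry":0,"rz":0,"fingers":-0.5},{"dx":16.8,"dy":-1.4,"dz":2.2,"rx":0,"ry":0,"rz":0,"fingers":-0.5},{"dx":16.8,"dy":-1.4,"dz":2.2,"rx":0,"ry":0,"rz":0,"fingers":-0.5}])

```text
clock: 4.85
position: [0.5295, -0.2978, 0.037]
tool_rot: [0.07, 1.571, -0.797]
force: [0.8, 0.6, 0.2]
grip_width: 0.0644
```

```bash
python3 look.py w6
```

```text
4.9 [ 0.5298 -0.298   0.0376] [ 0.24  0.79  0.26  1.79 -0.33  0.61  1.4 ] [ 0.2  0.4 -0.9] 0.0643
[[ 0.001  0.762  0.647]
 [-0.     0.647 -0.762]
 [-1.     0.     0.001]]
```

View pics/w6.png

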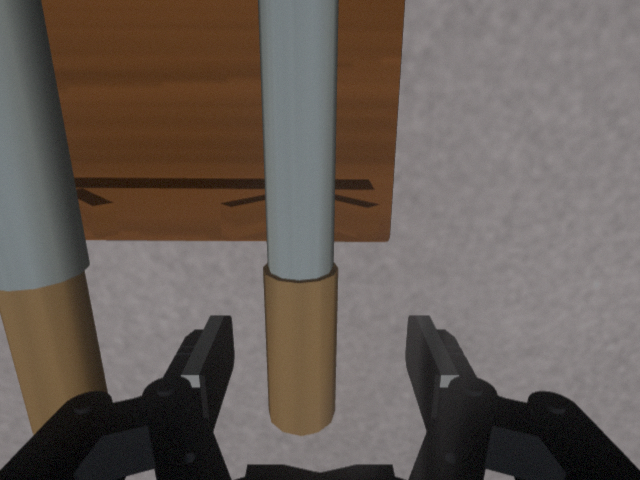

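Emit:
send_rows(rows=[{"dx":0.1,"dy":-0.3,"dz":0,"rx":0,"ry":0,"rz":0,"fingers":-0.4},{"dx":0.1,"dy":-0.55,"dz":0,"rx":0,"ry":0,"rz":0,"fingers":-0.3},{"dx":0.1,"dy":-0.55,"dz":0,"rx":0,"ry":0,"rz":0,"fingers":1},{"dx":0.1,"dy":-0.55,"dz":0,"rx":0,"ry":0,"rz":0,"fingers":1},{"dx":0.1,"dy":-0.55,"dz":0,"rx":0,"ry":0,"rz":0,"fingers":1},{"dx":0.1,"dy":-0.55,"dz":0,"rx":0,"ry":0,"rz":0,"fingers":1},{"dx":0.1,"dy":-0.55,"dz":0,"rx":0,"ry":0,"rz":0,"fingers":1},{"dx":0.1,"dy":-0.55,"dz":0,"rx":0,"ry":0,"rz":0,"fingers":1}], squeeze=80)

```text
clock: 5.9
position: [0.5252, -0.3015, 0.036]
tool_rot: [-0.434, 1.571, -1.302]
force: [-1.8, -1.2, 3.4]
grip_width: 0.022
```

```bash
python3 look.py w7
```

```text
5.95 [ 0.5251 -0.3015  0.0359] [ 0.25  0.79  0.26  1.79 -0.33  0.61  1.41] [-2.3 -1.7  3. ] 0.0221
[[-0.     0.763  0.647]
 [-0.     0.647 -0.763]
 [-1.    -0.     0.   ]]
```

View pics/w7.png

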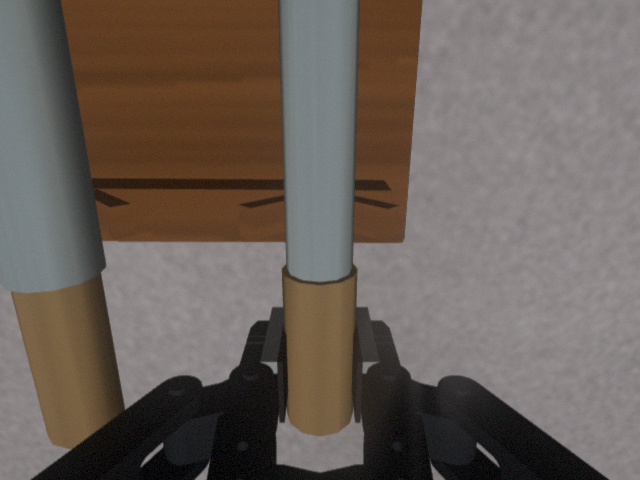

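```bash
cat >> h.py <<'E'
def gframe(O=(.5345,.1055,.0985),yaw=-58.65):
    Rr=Rz(np.radians(yaw))@RS; return np.array(O),Rr   # columns rx,ry,rz
def toolR(Rr): return np.c_[-Rr[:,2],Rr[:,1],Rr[:,0]]
def state():
    from workcell import telemetry
    s=telemetry.observe(); return s,np.array(s["position"]),Ro.from_euler('xyz',s["tool_rot"]).as_matrix()
def delta(p,R,pt,Rt):
    return (R.T@(pt-p)*100).round(2),(np.degrees(Ro.from_matrix(R.T@Rt).as_rotvec())/10).round(3)
E
python3 - <<'E'
from h import *
s,p,R=state(); print(s["force"])
O,Rr=gframe(); Rt=toolR(Rr)
for xn in (.09,.04):
    nose=O+Rr@[xn,0,.012]; tcp=nose+Rt@[.011,0,.140]
    print(xn,tcp,delta(p,R,tcp,Rt))
E
```

```text
[-2.33117628 -1.69919125  3.01732829]
0.09 [ 0.6378692  -0.06417873  0.21436603] (array([-17.85,  23.95, -10.8 ]), array([ 0.875, -2.993, -0.234]))
0.04 [ 0.61534109 -0.02719922  0.18936603] (array([-15.35,  24.62, -15.08]), array([ 0.875, -2.993, -0.234]))
```

Emit:
send_rows(rows=[{"dx":-3,"dy":0,"dz":0,"rx":0,"ry":0,"rz":0,"fingers":1},{"dx":-8,"dy":0,"dz":0,"rx":0,"ry":0,"rz":0,"fingers":1},{"dx":-13,"dy":1,"dz":0,"rx":0,"ry":0,"rz":0,"fingers":1},{"dx":-16,"dy":5,"dz":-2,"rx":0.1,"ry":-0.4,"rz":0,"fingers":1},{"dx":-18,"dy":10,"dz":-4,"rx":0.3,"ry":-1.0,"rz":-0.1,"fingers":1},{"dx":-18,"dy":15,"dz":-6.5,"rx":0.5,"ry":-1.7,"rz":-0.1,"fingers":1},{"dx":-18,"dy":20,"dz":-9,"rx":0.7,"ry":-2.4,"rz":-0.2,"fingers":1},{"dx":-17.85,"dy":23.95,"dz":-10.8,"rx":0.875,"ry":-2.993,"rz":-0.234,"fingers":1}])

```text
clock: 6.95
position: [0.6179, -0.1113, 0.2108]
tool_rot: [-0.042, 1.122, -1.048]
force: [1.1, -0.7, -1.2]
grip_width: 0.0219
```

Emit:
send_rows(rows=[{"dx":0,"dy":0,"dz":0,"rx":0,"ry":0,"rz":0,"fingers":1},{"dx":0,"dy":0,"dz":0,"rx":0,"ry":0,"rz":0,"fingers":1},{"dx":0,"dy":0,"dz":0,"rx":0,"ry":0,"rz":0,"fingers":1},{"dx":0,"dy":0,"dz":0,"rx":0,"ry":0,"rz":0,"fingers":1},{"dx":0,"dy":0,"dz":0,"rx":0,"ry":0,"rz":0,"fingers":1},{"dx":0,"dy":0,"dz":0,"rx":0,"ry":0,"rz":0,"fingers":1},{"dx":0,"dy":0,"dz":0,"rx":0,"ry":0,"rz":0,"fingers":1},{"dx":0,"dy":0,"dz":0,"rx":0,"ry":0,"rz":0,"fingers":1}])

```text
clock: 7.95
position: [0.6173, -0.113, 0.2105]
tool_rot: [-0.047, 1.125, -1.052]
force: [-0.0, -0.5, -0.2]
grip_width: 0.0214
```

```bash
python3 look.py w8; python3 look.py s8 scene; python3 - <<'E'
from h import *
s,p,R=state(); O,Rr=gframe(); Rt=toolR(Rr)
tcp=O+Rr@[.09,0,.012]+Rt@[.011,0,.140]
print(delta(p,R,tcp,Rt))
E
```

```text
8.0 [ 0.6174 -0.1129  0.2105] [-0.62  0.59  0.72  1.89  0.04  0.57  0.5 ] [ 0.6 -0.3  0.2] 0.0217
[[ 0.214  0.847  0.487]
 [-0.375  0.532 -0.759]
 [-0.902 -0.02   0.431]]
8.05 [ 0.6173 -0.1129  0.2105] [-0.62  0.59  0.72  1.89  0.04  0.57  0.5 ] [ 0.2 -0.7 -1.2] 0.0216
[[ 0.214  0.846  0.488]
 [-0.375  0.532 -0.759]
 [-0.902 -0.02   0.431]]
(array([-1.74,  4.32, -2.53]), array([ 0.125, -0.445,  0.066]))
```

View pics/w8.png

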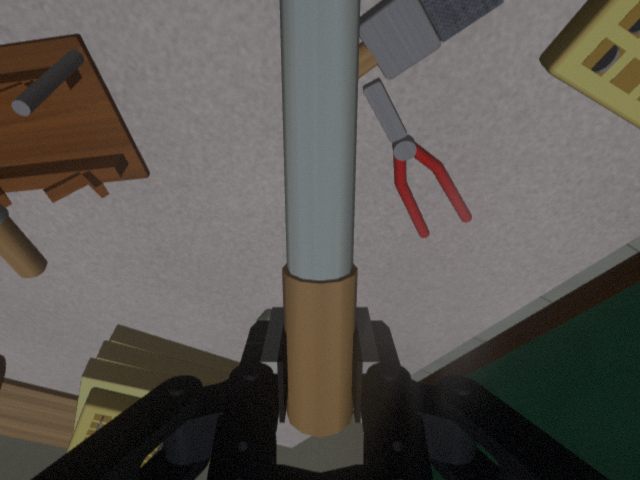

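View pics/s8.png

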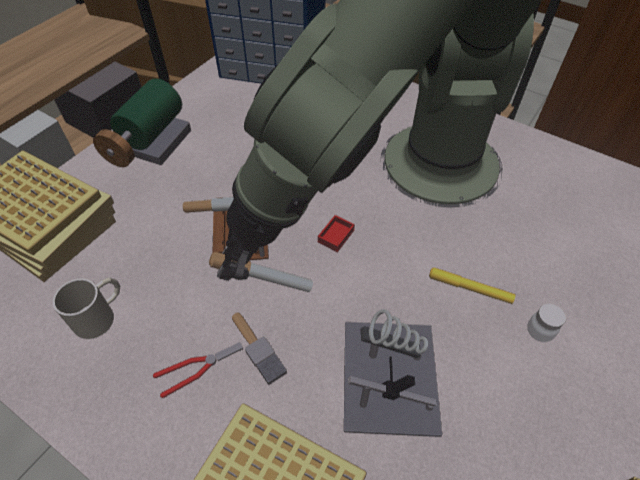

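Emit:
send_rows(rows=[{"dx":-0.3,"dy":0.8,"dz":-0.4,"rx":0.02,"ry":-0.1,"rz":0,"fingers":1},{"dx":-0.6,"dy":1.6,"dz":-0.9,"rx":0.05,"ry":-0.2,"rz":0.02,"fingers":1},{"dx":-0.9,"dy":2.4,"dz":-1.4,"rx":0.08,"ry":-0.3,"rz":0.04,"fingers":1},{"dx":-1.3,"dy":3.2,"dz":-1.9,"rx":0.1,"ry":-0.4,"rz":0.06,"fingers":1},{"dx":-1.74,"dy":4.32,"dz":-2.5,"rx":0.125,"ry":-0.445,"rz":0.066,"fingers":1},{"dx":-1.74,"dy":4.32,"dz":-2.5,"rx":0.125,"ry":-0.445,"rz":0.066,"fingers":1},{"dx":-1.74,"dy":4.32,"dz":-2.5,"rx":0.125,"ry":-0.445,"rz":0.066,"fingers":1},{"dx":-1.74,"dy":4.32,"dz":-2.5,"rx":0.125,"ry":-0.445,"rz":0.066,"fingers":1}])

```text
clock: 9.05
position: [0.6378, -0.0652, 0.2147]
tool_rot: [0.0, 1.047, -1.024]
force: [-0.0, -1.1, -1.7]
grip_width: 0.0217
```

```bash
python3 look.py s9 scene; python3 look.py t9 top; python3 - <<'E'
from h import *
s,p,R=state(); O,Rr=gframe(); Rt=toolR(Rr)
tcp=O+Rr@[.09,0,.012]+Rt@[.011,0,.140]
print(delta(p,R,tcp,Rt))
a=pickle.load(open("s9.pkl","rb"));b=pickle.load(open("t9.pkl","rb"))
for f,n in ((a,"s"),(b,"t")):
    nose=p+R@[-.011,0,-.140]; print(n,proj(f,nose),proj(f,p+R@[-.011,0,-.0353]))
A=cv2.resize(a["pixels"][240:360,290:440],None,fx=5,fy=5,interpolation=3)
B=cv2.resize(b["pixels"][130:270,170:300],None,fx=4,fy=4,interpolation=3)
cv2.imwrite("pics/s9c.png",A);cv2.imwrite("pics/t9c.png",B)
E
```

```text
9.1 [ 0.6378 -0.0651  0.2147] [-0.77  0.65  0.8   1.87  0.06  0.56  0.36] [-0.1 -0.2 -1.5] 0.0218
[[ 0.26   0.855  0.45 ]
 [-0.427  0.519 -0.74 ]
 [-0.866  0.     0.5  ]]
9.15 [ 0.6379 -0.065   0.2147] [-0.77  0.65  0.8   1.87  0.06  0.56  0.36] [ 0.2 -0.5 -0.8] 0.0218
[[ 0.26   0.854  0.45 ]
 [-0.427  0.519 -0.74 ]
 [-0.866  0.     0.5  ]]
(array([-0.01,  0.04, -0.08]), array([-0.005, -0.   ,  0.001]))
s [[327.61808053 314.31187227]] [[267.00916327 294.48982478]]
t [[253.67228663 165.88269073]] [[295.2862471  130.23129963]]
```

View pics/s9c.png

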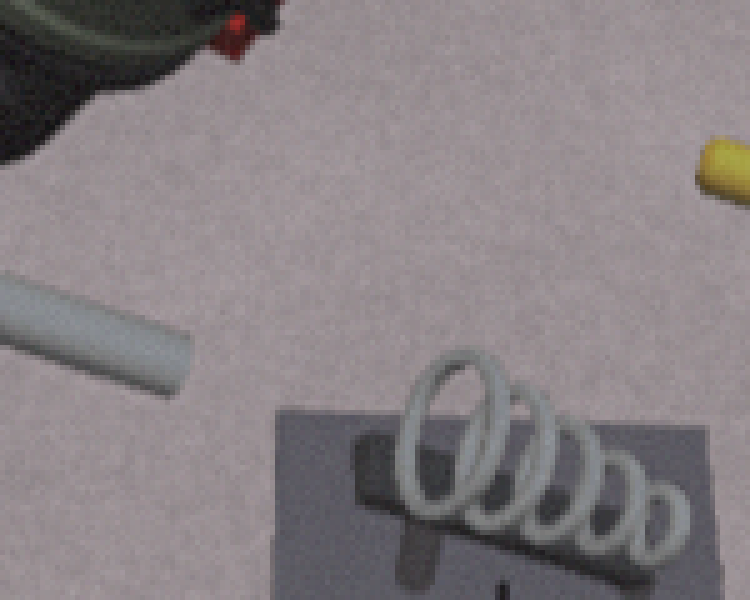

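View pics/t9c.png

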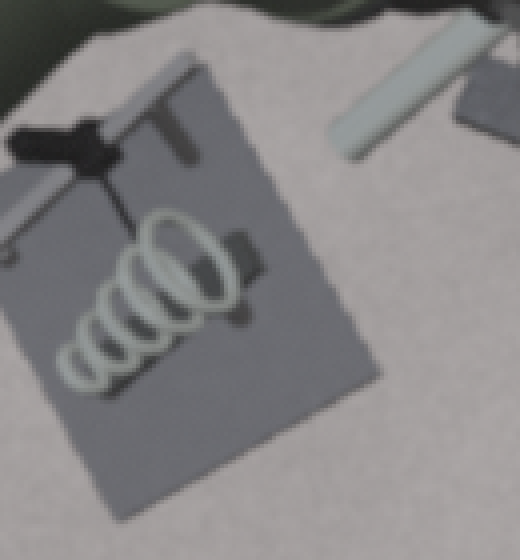

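Emit:
send_rows(rows=[{"dx":0,"dy":0,"dz":-2,"rx":0,"ry":0,"rz":0,"fingers":1},{"dx":0,"dy":0,"dz":-4,"rx":0,"ry":0,"rz":0,"fingers":1},{"dx":0,"dy":0,"dz":-6,"rx":0,"ry":0,"rz":0,"fingers":1},{"dx":0,"dy":0,"dz":-8,"rx":0,"ry":0,"rz":0,"fingers":1},{"dx":0,"dy":0,"dz":-10,"rx":0,"ry":0,"rz":0,"fingers":1},{"dx":0,"dy":0,"dz":-11.5,"rx":0,"ry":0,"rz":0,"fingers":1},{"dx":0,"dy":0,"dz":-12.5,"rx":0,"ry":0,"rz":0,"fingers":1},{"dx":0,"dy":0,"dz":-12.5,"rx":0,"ry":0,"rz":0,"fingers":1}])

```text
clock: 10.15
position: [0.5816, 0.0284, 0.1518]
tool_rot: [-0.001, 1.047, -1.024]
force: [0.7, -0.1, -1.2]
grip_width: 0.0221
```

```bash
cat > pair.py <<'E'
import sys
from h import *
from workcell import grab_frame
n=sys.argv[1]
a=grab_frame("scene");b=grab_frame("top")
pickle.dump(a,open(f"s{n}.pkl","wb"));pickle.dump(b,open(f"t{n}.pkl","wb"))
s,p,R=state(); O,Rr=gframe(); Rt=toolR(Rr)
q=Rr.T@(p+R@[-.011,0,-.140]-O)
print(s["clock"],"nose in rows mm",(q*1000).round(1),"force",s["force"].round(1),"rows-force",(Rr.T@s["force"]).round(1),s["grip_width"].round(4),s["qpos"].round(2))
print(delta(p,R,p,Rt)[1])
for f,l in ((a,"s"),(b,"t")): print(l,"nose",proj(f,p+R@[-.011,0,-.140]).round(1),"junc",proj(f,p+R@[-.011,0,-.0353]).round(1))
A=cv2.resize(a["pixels"][280:380,310:440],None,fx=6,fy=6,interpolation=3)
B=cv2.resize(b["pixels"][140:250,170:290],None,fx=5,fy=5,interpolation=3)
cv2.imwrite(f"pics/s{n}c.png",A);cv2.imwrite(f"pics/t{n}c.png",B)
E
python3 pair.py 10
```

```text
Traceback (most recent call last):
  File "pair.py", line 9, in <module>
    print(s["clock"],"nose in rows mm",(q*1000).round(1),"force",s["force"].round(1),"rows-force",(Rr.T@s["force"]).round(1),s["grip_width"].round(4),s["qpos"].round(2))
                                                                                                                             ^^^^^^^^^^^^^^^^^^^^^
AttributeError: 'float' object has no attribute 'round'
```

```bash
sed -i 's/s\["grip_width"\].round(4)/round(s["grip_width"],4)/' pair.py; python3 pair.py 10
```

```text
10.35 nose in rows mm [-33.9   0.1  11.9] force [-0.  -0.  -0.6] rows-force [-0.3 -0.  -0.5] 0.0217 [-0.99  0.73  0.82  2.    0.02  0.48  0.19]
[-0.007  0.001 -0.001]
s nose [[392.3 335.6]] junc [[338.5 318. ]]
t nose [[209.6 203.4]] junc [[246.2 172.1]]
```

View pics/s10c.png

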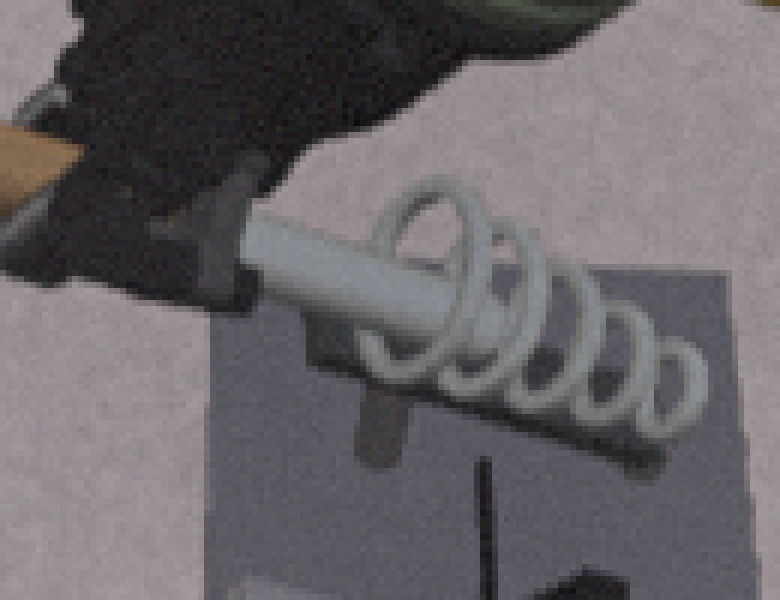

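View pics/t10c.png

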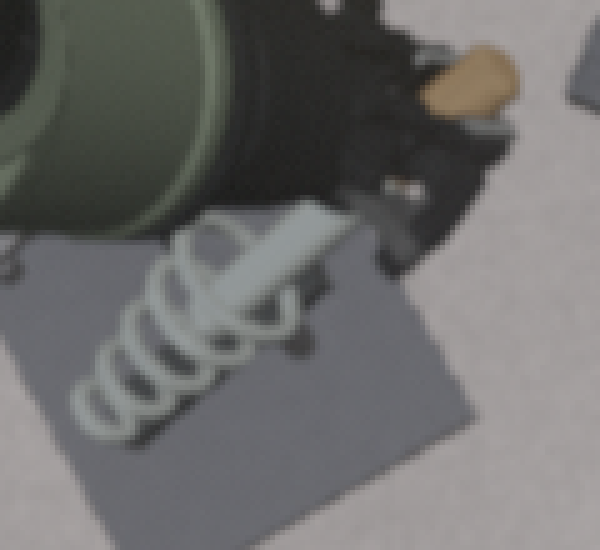

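Emit:
send_rows(rows=[{"dx":0,"dy":0,"dz":-0.2,"rx":0,"ry":0,"rz":0,"fingers":1},{"dx":0,"dy":0,"dz":-0.4,"rx":0,"ry":0,"rz":0,"fingers":1},{"dx":0.05,"dy":0,"dz":-0.6,"rx":0,"ry":0,"rz":0,"fingers":1},{"dx":0.1,"dy":0,"dz":-0.8,"rx":0,"ry":0,"rz":0,"fingers":1},{"dx":0.15,"dy":0,"dz":-1.0,"rx":0,"ry":0,"rz":0,"fingers":1},{"dx":0.15,"dy":0,"dz":-1.0,"rx":0,"ry":0,"rz":0,"fingers":1},{"dx":0.15,"dy":0,"dz":-1.0,"rx":0,"ry":0,"rz":0,"fingers":1},{"dx":0.15,"dy":0,"dz":-1.0,"rx":0,"ry":0,"rz":0,"fingers":1}])

```text
clock: 11.35
position: [0.5776, 0.0348, 0.1457]
tool_rot: [0.0, 1.047, -1.023]
force: [-0.7, 2.5, -1.0]
grip_width: 0.0217
```

```bash
cat > st.py <<'E'
from h import *
s,p,R=state(); O,Rr=gframe(); Rt=toolR(Rr)
q=Rr.T@(p+R@[-.011,0,-.140]-O)
print(s["clock"],"nose in rows mm",(q*1000).round(1),"rows-force",(Rr.T@s["force"]).round(1),"mom",(Rr.T@s["moment"]).round(2),round(s["grip_width"],4))
E
python3 st.py
```

```text
11.35 nose in rows mm [-44.7   0.   10.5] rows-force [-2.7  0.7  0.4] mom [0.05 0.95 0.01] 0.0217
```

Emit:
send_rows(rows=[{"dx":0.05,"dy":0,"dz":0.2,"rx":0,"ry":0,"rz":0,"fingers":1},{"dx":0.1,"dy":0,"dz":0.2,"rx":0,"ry":0,"rz":0,"fingers":1},{"dx":0.15,"dy":0,"dz":0.2,"rx":0,"ry":0,"rz":0,"fingers":1},{"dx":0.15,"dy":0,"dz":0.2,"rx":0,"ry":0,"rz":0,"fingers":1},{"dx":0.15,"dy":0,"dz":0.2,"rx":0,"ry":0,"rz":0,"fingers":1},{"dx":0.15,"dy":0,"dz":0.2,"rx":0,"ry":0,"rz":0,"fingers":1},{"dx":0.15,"dy":0,"dz":0.2,"rx":0,"ry":0,"rz":0,"fingers":1},{"dx":0.15,"dy":0,"dz":0.2,"rx":0,"ry":0,"rz":0,"fingers":1}])

```text
clock: 12.35
position: [0.5789, 0.0326, 0.1455]
tool_rot: [0.0, 1.047, -1.023]
force: [-0.1, -0.6, 3.3]
grip_width: 0.0217
```

```bash
python3 st.py; python3 pair.py 11
```

```text
12.35 nose in rows mm [-42.6   0.    9. ] rows-force [ 2.1 -0.3  2.7] mom [0.05 0.3  0.01] 0.0217
12.45 nose in rows mm [-42.6   0.1   9. ] force [ 1.1 -0.2  3.6] rows-force [2.5 0.8 2.7] 0.0218 [-1.    0.74  0.81  2.01  0.01  0.47  0.18]
[-0.001  0.001 -0.001]
s nose [[395.4 337.6]] junc [[342.2 320.3]]
t nose [[207.8 205.8]] junc [[243.9 174.9]]
```

View pics/s11c.png

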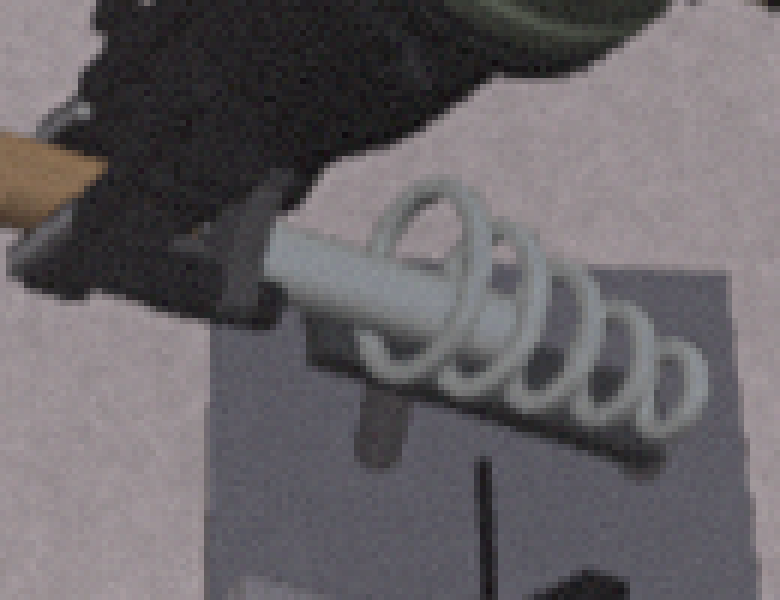

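Emit:
send_rows(rows=[{"dx":-0.15,"dy":0,"dz":0,"rx":0,"ry":0,"rz":0,"fingers":1},{"dx":-0.15,"dy":0,"dz":-0.4,"rx":0,"ry":0,"rz":0,"fingers":1},{"dx":-0.15,"dy":0,"dz":-0.9,"rx":0,"ry":0,"rz":0,"fingers":1},{"dx":-0.15,"dy":0,"dz":-1.4,"rx":0,"ry":0,"rz":0,"fingers":1},{"dx":-0.15,"dy":0,"dz":-1.9,"rx":0,"ry":0,"rz":0,"fingers":1},{"dx":-0.15,"dy":0,"dz":-2.3,"rx":0,"ry":0,"rz":0,"fingers":1},{"dx":-0.15,"dy":0,"dz":-2.5,"rx":0,"ry":0,"rz":0,"fingers":1},{"dx":-0.15,"dy":0,"dz":-2.5,"rx":0,"ry":0,"rz":0,"fingers":1}])

```text
clock: 13.45
position: [0.5671, 0.052, 0.1341]
tool_rot: [-0.0, 1.047, -1.024]
force: [-1.4, 2.0, 0.7]
grip_width: 0.0219
```

```bash
python3 st.py; python3 pair.py 12
```

```text
13.45 nose in rows mm [-68.   -0.   10.5] rows-force [-1.8 -0.2  1.8] mom [0.04 1.11 0.02] 0.0219
13.55 nose in rows mm [-67.9  -0.   10.5] force [-2.1  2.8 -0.5] rows-force [-3.3 -0.4  1.3] 0.0219 [-1.04  0.76  0.81  2.02 -0.    0.46  0.14]
[ 0.    -0.001  0.   ]
s nose [[408.1 341.2]] junc [[356.  324.2]]
t nose [[199.1 212.9]] junc [[234.4 182.7]]
```

View pics/s12c.png

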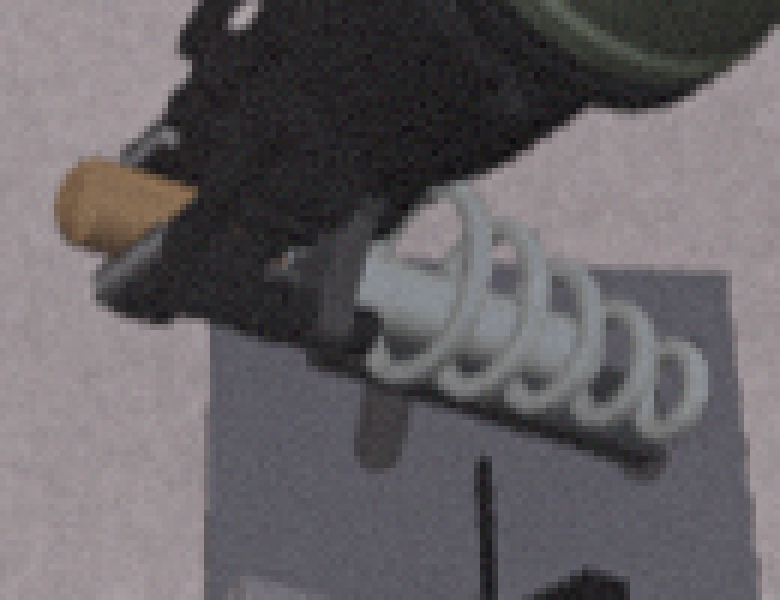

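View pics/t12c.png

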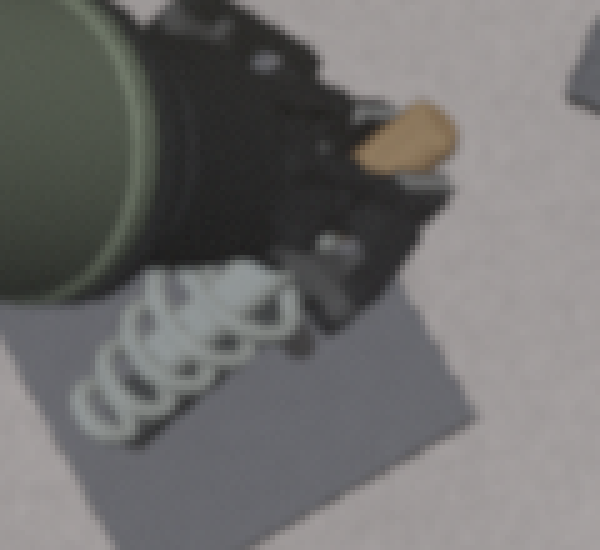

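```bash
python3 - <<'E'
from h import *
s,p,R=state(); f=pickle.load(open("s12.pkl","rb"))
for l in [(.008,.02,-.011),(.008,.02,.011),(-.03,.02,-.011),(-.06,.02,-.011),(-.065,.03,-.042),(-.065,.03,-.038),(-.065,-.03,-.042),(-.045,.05,-.011)]:
    print(l,((proj(f,p+R@l)[0]-[310,280])*6).round())
O,Rr=gframe()
for l in [(0,0,.052),(0,.029,.023),(0,0,-.006)]: print('ring1',l,((proj(f,O+Rr@l)[0]-[310,280])*6).round())
f=pickle.load(open("w7.pkl","rb"));print([proj(f,np.array([.5251,-.3015,.0359])+np.array([[0,.763,.647],[0,.647,-.763],[-1,0,0]])@l).round().tolist() for l in [(.008,.012,-.011),(.008,-.012,-.011),(-.04,.03,-.011)]])
E
python3 look.py w12
```

```text
(0.008, 0.02, -0.011) [160. 336.]
(0.008, 0.02, 0.011) [ 88. 314.]
(-0.03, 0.02, -0.011) [238. 281.]
(-0.06, 0.02, -0.011) [304. 234.]
(-0.065, 0.03, -0.042) [419. 296.]
(-0.065, 0.03, -0.038) [406. 291.]
(-0.065, -0.03, -0.042) [412.  89.]
(-0.045, 0.05, -0.011) [271. 366.]
ring1 (0, 0, 0.052) [482. 242.]
ring1 (0, 0.029, 0.023) [420. 384.]
ring1 (0, 0, -0.006) [355. 325.]
[[[349.0, 303.0]], [[285.0, 303.0]], [[429.0, 387.0]]]
13.6 [0.5672 0.0519 0.1341] [-1.04  0.76  0.81  2.02 -0.    0.46  0.14] [-1.   1.7  0.7] 0.0218
[[ 0.26   0.854  0.451]
 [-0.427  0.52  -0.74 ]
 [-0.866  0.     0.5  ]]
```

View pics/w12.png

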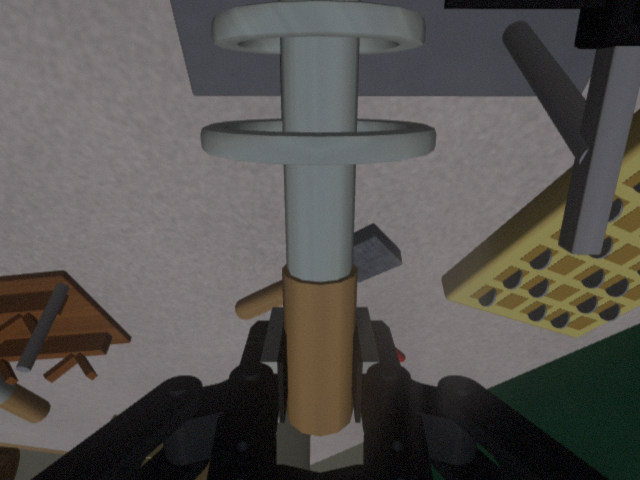

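Emit:
send_rows(rows=[{"dx":0,"dy":0,"dz":-0.3,"rx":0,"ry":0,"rz":0,"fingers":1},{"dx":0,"dy":0,"dz":-0.6,"rx":0,"ry":0,"rz":0,"fingers":1},{"dx":0,"dy":0,"dz":-0.9,"rx":0,"ry":0,"rz":0,"fingers":1},{"dx":0,"dy":0,"dz":-1.2,"rx":0,"ry":0,"rz":0,"fingers":1},{"dx":0,"dy":0,"dz":-1.5,"rx":0,"ry":0,"rz":0,"fingers":1},{"dx":0,"dy":0,"dz":-1.8,"rx":0,"ry":0,"rz":0,"fingers":1},{"dx":0,"dy":0,"dz":-2,"rx":0,"ry":0,"rz":0,"fingers":1},{"dx":0,"dy":0,"dz":-2,"rx":0,"ry":0,"rz":0,"fingers":1}])

```text
clock: 14.6
position: [0.5581, 0.0669, 0.124]
tool_rot: [-0.0, 1.047, -1.023]
force: [-0.9, 1.6, 3.4]
grip_width: 0.0216
```

```bash
python3 st.py; python3 pair.py 13
```

```text
14.6 nose in rows mm [-88.    0.   10.5] rows-force [0.1 0.1 3.9] mom [0.05 0.89 0.02] 0.0216
14.7 nose in rows mm [-88.    0.   10.5] force [-2.8  2.4  2.4] rows-force [-1.8 -1.1  3.9] 0.0221 [-1.07  0.77  0.8   2.03 -0.02  0.45  0.12]
[ 0.001 -0.002 -0.   ]
s nose [[417.6 344.3]] junc [[366.5 327.6]]
t nose [[192.7 218.4]] junc [[227.3 188.7]]
```

View pics/s13c.png

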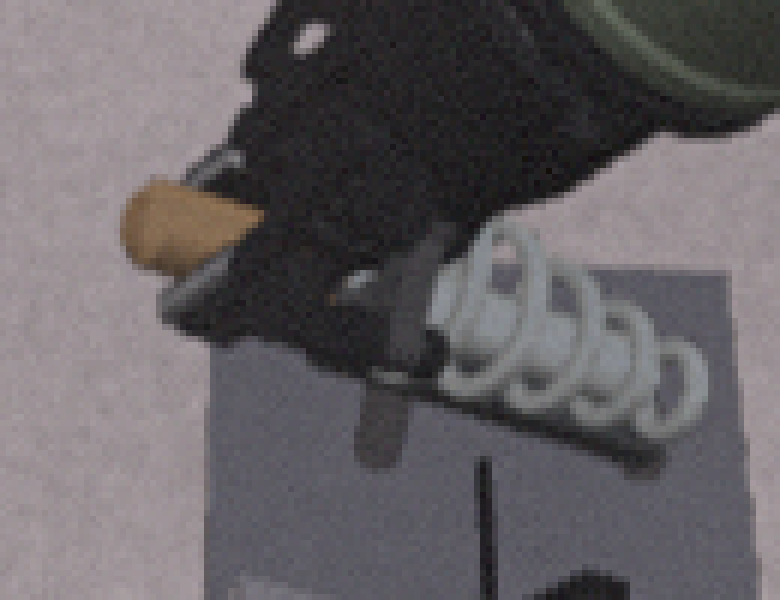

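Emit:
send_rows(rows=[{"dx":0,"dy":0,"dz":-0.15,"rx":0,"ry":0,"rz":0,"fingers":1},{"dx":0,"dy":0,"dz":-0.3,"rx":0,"ry":0,"rz":0,"fingers":1},{"dx":0,"dy":0,"dz":-0.45,"rx":0,"ry":0,"rz":0,"fingers":1},{"dx":0,"dy":0,"dz":-0.55,"rx":0,"ry":0,"rz":0,"fingers":1},{"dx":0,"dy":0,"dz":-0.65,"rx":0,"ry":0,"rz":0,"fingers":1},{"dx":0,"dy":0,"dz":-0.7,"rx":0,"ry":0,"rz":0,"fingers":1},{"dx":0,"dy":0,"dz":-0.75,"rx":0,"ry":0,"rz":0,"fingers":1},{"dx":0,"dy":0,"dz":-0.75,"rx":0,"ry":0,"rz":0,"fingers":1}])

```text
clock: 15.7
position: [0.555, 0.0719, 0.1207]
tool_rot: [0.001, 1.047, -1.023]
force: [0.5, 0.4, 6.0]
grip_width: 0.0216
```

```bash
python3 st.py
```

```text
15.7 nose in rows mm [-94.8   0.1  10.5] rows-force [2.9 0.6 5.3] mom [0.02 0.08 0.03] 0.0216
```

Emit:
send_rows(rows=[{"dx":0,"dy":0,"dz":-0.05,"rx":0,"ry":0,"rz":0,"fingers":1},{"dx":0,"dy":0,"dz":-0.1,"rx":0,"ry":0,"rz":0,"fingers":1},{"dx":0,"dy":0,"dz":-0.15,"rx":0,"ry":0,"rz":0,"fingers":1},{"dx":0,"dy":0,"dz":-0.15,"rx":0,"ry":0,"rz":0,"fingers":1},{"dx":0,"dy":0,"dz":-0.15,"rx":0,"ry":0,"rz":0,"fingers":1},{"dx":0,"dy":0,"dz":-0.15,"rx":0,"ry":0,"rz":0,"fingers":1},{"dx":0,"dy":0,"dz":-0.15,"rx":0,"ry":0,"rz":0,"fingers":1},{"dx":0,"dy":0,"dz":-0.15,"rx":0,"ry":0,"rz":0,"fingers":1}])

```text
clock: 16.7
position: [0.5544, 0.073, 0.12]
tool_rot: [0.001, 1.047, -1.023]
force: [0.5, 0.9, 6.1]
grip_width: 0.0215
```

```bash
python3 st.py; python3 pair.py 14
```

```text
16.7 nose in rows mm [-96.2   0.1  10.5] rows-force [2.6 0.9 5.5] mom [ 0.03  0.08 -0.02] 0.0215
16.8 nose in rows mm [-96.2   0.1  10.4] force [-0.8 -0.9  6.7] rows-force [ 3.7 -1.2  5.6] 0.0219 [-1.08  0.78  0.8   2.04 -0.02  0.45  0.1 ]
[-0.004  0.003 -0.001]
s nose [[421.4 345.6]] junc [[370.6 329. ]]
t nose [[190.2 220.5]] junc [[224.4 191.1]]
```

View pics/s14c.png

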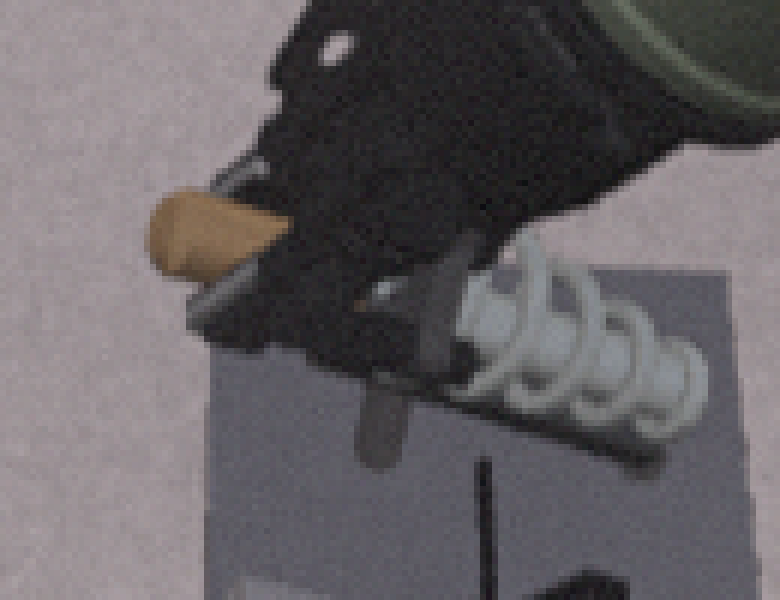

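Emit:
send_rows(rows=[{"dx":0,"dy":0,"dz":-0.05,"rx":0,"ry":0,"rz":0,"fingers":1},{"dx":0,"dy":0,"dz":-0.1,"rx":0,"ry":0,"rz":0,"fingers":1},{"dx":0,"dy":0,"dz":-0.15,"rx":0,"ry":0,"rz":0,"fingers":1},{"dx":0,"dy":0,"dz":-0.2,"rx":0,"ry":0,"rz":0,"fingers":1},{"dx":0,"dy":0,"dz":-0.2,"rx":0,"ry":0,"rz":0,"fingers":1},{"dx":0,"dy":0,"dz":-0.2,"rx":0,"ry":0,"rz":0,"fingers":1},{"dx":0,"dy":0,"dz":-0.2,"rx":0,"ry":0,"rz":0,"fingers":1},{"dx":0,"dy":0,"dz":-0.2,"rx":0,"ry":0,"rz":0,"fingers":1}])

```text
clock: 17.8
position: [0.5536, 0.0743, 0.1191]
tool_rot: [0.001, 1.047, -1.023]
force: [-0.4, -0.4, 7.1]
grip_width: 0.0215
```

```bash
python3 st.py; python3 look.py w15
```

```text
17.8 nose in rows mm [-98.1   0.2  10.5] rows-force [ 3.7 -0.5  6.1] mom [-0.05 -0.17 -0.01] 0.0215
17.85 [0.5536 0.0743 0.1191] [-1.09  0.78  0.8   2.04 -0.02  0.45  0.1 ] [-0.3 -0.2  7.9] 0.0212
[[ 0.261  0.854  0.45 ]
 [-0.427  0.52  -0.74 ]
 [-0.866  0.001  0.501]]
```

View pics/w15.png

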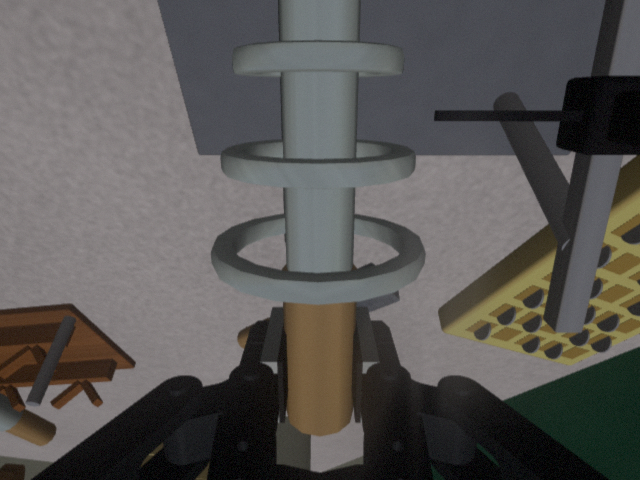

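```bash
python3 - <<'E'
from h import *
f=pickle.load(open("w15.pkl","rb"));I=f["pixels"].copy()
O,Rr=gframe(); s,p,R=state()
rr=[23,19.5,16,12.5,9]
def draw(O,col):
    for i in range(3):
        for x in (-.024*i,-.024*i-.006):
            for r in (rr[i]/1000,rr[i]/1000+.006):
                a=np.linspace(0,2*np.pi,60);P=np.c_[0*a+x,r*np.sin(a),rr[i]/1000+r*np.cos(a)]@Rr.T+O
                cv2.polylines(I,[proj(f,P).round().astype(int)],True,col,1)
draw(O,(0,0,255))
J=I[0:320,180:460]; 
for r,t in ((.0105,-.0353),(.012,-.0353),(.012,.0247)):
    a=np.linspace(0,2*np.pi,40);P=np.c_[-.011+r*np.cos(a),r*np.sin(a),0*a+t]@R.T+p
    cv2.polylines(I,[proj(f,P).round().astype(int)],True,(0,255,0),1)
cv2.imwrite("pics/w15o.png",cv2.resize(I[0:440,180:460],None,fx=1.8,fy=1.36*1,interpolation=3))
E
```

```text
(no output)
```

View pics/w15o.png

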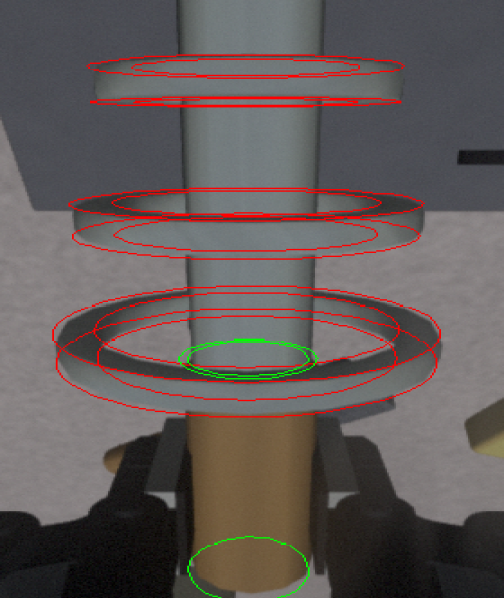

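Emit:
send_rows(rows=[{"dx":0,"dy":0,"dz":-0.05,"rx":0,"ry":0,"rz":0,"fingers":1},{"dx":0,"dy":0,"dz":-0.1,"rx":0,"ry":0,"rz":0,"fingers":1},{"dx":0,"dy":0,"dz":-0.15,"rx":0,"ry":0,"rz":0,"fingers":1},{"dx":0,"dy":0,"dz":-0.2,"rx":0,"ry":0,"rz":0,"fingers":1},{"dx":0,"dy":0,"dz":-0.25,"rx":0,"ry":0,"rz":0,"fingers":1},{"dx":0,"dy":0,"dz":-0.25,"rx":0,"ry":0,"rz":0,"fingers":1},{"dx":0,"dy":0,"dz":-0.25,"rx":0,"ry":0,"rz":0,"fingers":1},{"dx":0,"dy":0,"dz":-0.25,"rx":0,"ry":0,"rz":0,"fingers":1}])

```text
clock: 18.85
position: [0.5534, 0.0744, 0.1189]
tool_rot: [0.003, 1.044, -1.023]
force: [7.1, -11.9, 15.6]
grip_width: 0.0216
```

```bash
python3 st.py; python3 look.py w16; python3 - <<'E'
from h import *
a=pickle.load(open("w12.pkl","rb"))["pixels"];b=pickle.load(open("w16.pkl","rb"))["pixels"];c=pickle.load(open("w15.pkl","rb"))["pixels"]
cv2.imwrite("pics/cmp.png",cv2.resize(np.hstack([x[190:450,260:380] for x in(a,c,b)]),None,fx=2.2,fy=2.2))
E
```

```text
18.85 nose in rows mm [-98.3   0.4  10.1] rows-force [19.8 -0.1  6.6] mom [-0.01 -3.34  0.03] 0.0216
18.9 [0.5534 0.0744 0.1189] [-1.09  0.79  0.8   2.04 -0.02  0.45  0.1 ] [  6.8 -12.6  16.5] 0.0214
[[ 0.262  0.855  0.447]
 [-0.429  0.518 -0.74 ]
 [-0.865  0.002  0.502]]
```

View pics/cmp.png

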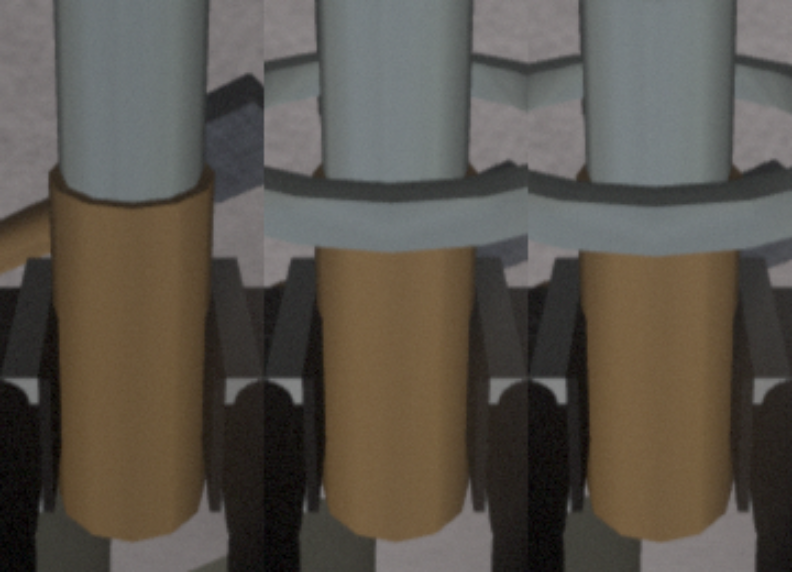

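Emit:
send_rows(rows=[{"dx":0,"dy":0,"dz":0.1,"rx":0,"ry":0,"rz":0,"fingers":1},{"dx":0,"dy":0,"dz":0.2,"rx":0,"ry":0,"rz":0,"fingers":1},{"dx":0,"dy":0,"dz":0.2,"rx":0,"ry":0,"rz":0,"fingers":1},{"dx":0,"dy":0,"dz":0.2,"rx":0,"ry":0,"rz":0,"fingers":0},{"dx":0,"dy":0,"dz":0.2,"rx":0,"ry":0,"rz":0,"fingers":-0.4},{"dx":0,"dy":0,"dz":0.2,"rx":0,"ry":0,"rz":0,"fingers":-0.4},{"dx":0,"dy":0,"dz":0.2,"rx":0,"ry":0,"rz":0,"fingers":-0.4},{"dx":0,"dy":0,"dz":0.2,"rx":0,"ry":0,"rz":0,"fingers":-0.4}])

```text
clock: 19.9
position: [0.553, 0.0751, 0.1184]
tool_rot: [0.0, 1.047, -1.024]
force: [0.2, -0.3, 0.6]
grip_width: 0.0599
```

```bash
python3 st.py; python3 look.py w17; python3 - <<'E'
from h import *
from workcell import pinpoint
f=pickle.load(open("w17.pkl","rb"))
E
```

```text
19.9 nose in rows mm [-99.2   0.   10.4] rows-force [0.7 0.  0.3] mom [ 0.03  0.53 -0.06] 0.0599
19.95 [0.553  0.0751 0.1185] [-1.09  0.79  0.8   2.04 -0.03  0.45  0.1 ] [-0.3  0.6 -0.4] 0.0599
[[ 0.26   0.854  0.45 ]
 [-0.427  0.52  -0.74 ]
 [-0.866  0.     0.5  ]]
```

View pics/w17.png

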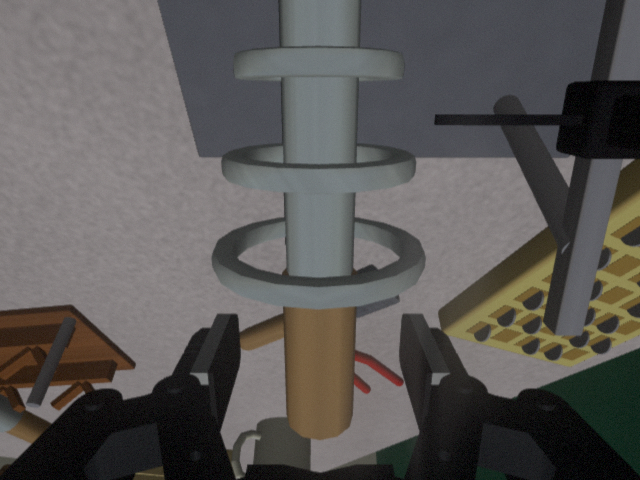

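Emit:
send_rows(rows=[{"dx":-1,"dy":0,"dz":0,"rx":0,"ry":0,"rz":0,"fingers":-0.4},{"dx":-3,"dy":0,"dz":0,"rx":0,"ry":0,"rz":0,"fingers":-0.4},{"dx":-5,"dy":0,"dz":0,"rx":0,"ry":0,"rz":0,"fingers":-0.4},{"dx":-7,"dy":1,"dz":0,"rx":0,"ry":0,"rz":0,"fingers":-0.4},{"dx":-9,"dy":3,"dz":0,"rx":0,"ry":0,"rz":0,"fingers":-0.4},{"dx":-10,"dy":5,"dz":0,"rx":0,"ry":0,"rz":0,"fingers":-0.4},{"dx":-10,"dy":6,"dz":0,"rx":0,"ry":0,"rz":0,"fingers":-0.4},{"dx":-10,"dy":6,"dz":0,"rx":0,"ry":0,"rz":0,"fingers":-0.4}])

```text
clock: 20.95
position: [0.5782, 0.1487, 0.2048]
tool_rot: [-0.001, 1.047, -1.025]
force: [-0.3, -1.4, -0.4]
grip_width: 0.0599
```

```bash
python3 st.py; python3 look.py w18; python3 pair.py 18; python3 - <<'E'
from h import *
from workcell import pinpoint,grab_frame
f=grab_frame("wrist");pickle.dump(f,open("w18.pkl","wb"));print([(d["conf"],d["centre"]) for d in pinpoint(f,"marker_tab")][:3])
cv2.imwrite("pics/w18.png",f["pixels"])
E
```

```text
20.95 nose in rows mm [-99.1  59.8 110.1] rows-force [ 0.7 -1.  -0.9] mom [-0.05  0.51 -0.01] 0.0599
21.0 [0.5778 0.1482 0.2047] [-1.2   0.72  0.87  1.85 -0.01  0.74  0.08] [ 0.4 -0.1 -0.5] 0.0601
[[ 0.259  0.854  0.45 ]
 [-0.428  0.519 -0.74 ]
 [-0.866 -0.001  0.5  ]]
21.1 nose in rows mm [-99.   59.1 110. ] force [-0.2  0.6  0.1] rows-force [-0.5  0.1  0.4] 0.0594 [-1.2   0.72  0.87  1.85 -0.01  0.74  0.08]
[-0.003  0.001  0.007]
s nose [[469.1 358.3]] junc [[413.6 340.1]]
t nose [[136.6 197.4]] junc [[171.2 163.7]]
[(0.83, [385.5, 109.4])]
```

View pics/w18.png

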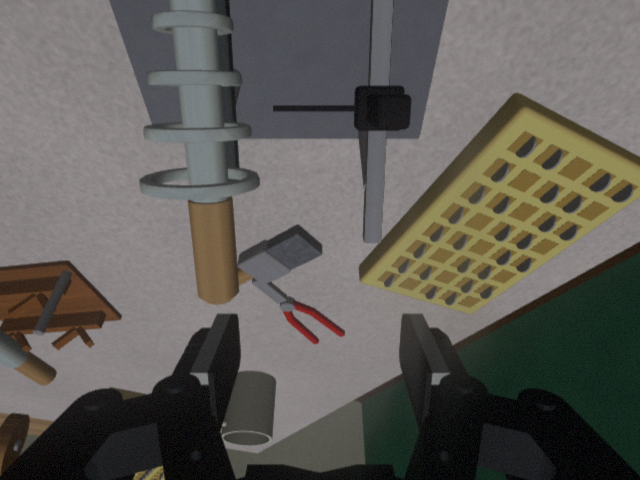

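View pics/s18c.png

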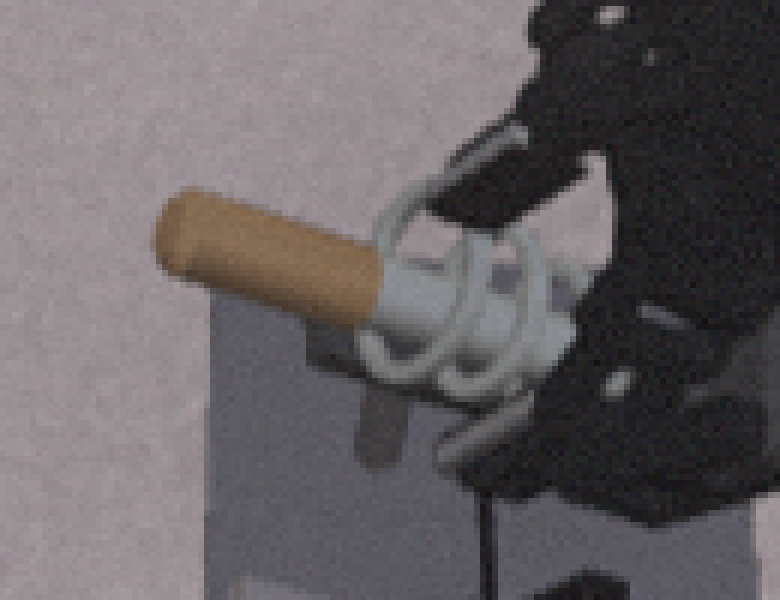

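```bash
python3 - <<'E'
from h import *
O,Rr=gframe(); S=pickle.load(open("scene1.pkl","rb"));W=pickle.load(open("w18.pkl","rb"));W3=pickle.load(open("w3.pkl","rb"))
def fit(obs,y=None):
    def r(q): return np.ravel([proj(f,O+Rr@q)[0]-px for f,px in obs]+([[ (q[1]-y)*2000]] if y is not None else []))if 0 else np.concatenate([ (proj(f,O+Rr@q)[0]-px) for f,px in obs])
    k=least_squares(r,[0,.09,.02],x_scale=.01); return (k.x*1000).round(1),r(k.x).round(1)
print("tab net",fit([(S,(405.6,384.9)),(W,(385.5,109.4))]))
c2=lambda x,y:(330+(x+.5)/4-.5,290+(y+.5)/4-.5)
w3=lambda x,y:(220+(x+.5)/3-.5,155+(y+.5)/3-.5)
print("tab top",fit([(S,c2(322,356)),(W3,w3(562,371)),(W,(391,112))]))
print("ptr tip",fit([(S,c2(242,267)),(W3,w3(340,380)),(W,(274,108))]))
print("ptr root",fit([(S,c2(246,362)),(W3,w3(478,386)),(W,(356,108))]))
print("rail up end",fit([(S,c2(78,360)),(W,(373,241))]))
I=W["pixels"];cv2.imwrite("pics/w18c.png",cv2.resize(I[60:160,250:450],None,fx=4,fy=4,interpolation=3))
for v in (.059,.071,.047):
  for z in (0,.01,.02): print(v,z,proj(W,O+Rr@[.020-v,.05,z]).round(1))
E
```

```text
tab net (array([-37.6,  89.6,  33.1]), array([-0.2, -0.3,  0.1, -0.1]))
tab top (array([-37.2,  89.5,  51.3]), array([ 2.7,  2.1, -2.8,  1.7,  0.8, -0.1]))
ptr tip (array([-37.1,  35.7,   1.5]), array([ 0.9,  2. , -0.1,  0.3, -0.6,  0.2]))
ptr root (array([-37.1,  78. ,   3.7]), array([ 2. ,  3. ,  0.5,  0.8, -1.3,  0.2]))
rail up end (array([38.6, 91. , -3.8]), array([ 0.8,  1.9, -0.7,  0.4]))
0.059 0 [[300.9 104.3]]
0.059 0.01 [[300.1 104.8]]
0.059 0.02 [[299.2 105.3]]
0.071 0 [[300.5  79.9]]
0.071 0.01 [[299.7  79.2]]
0.071 0.02 [[298.7  78.6]]
0.047 0 [[301.2 127.9]]
0.047 0.01 [[300.4 129.4]]
0.047 0.02 [[299.6 131.1]]
```

View pics/w18c.png

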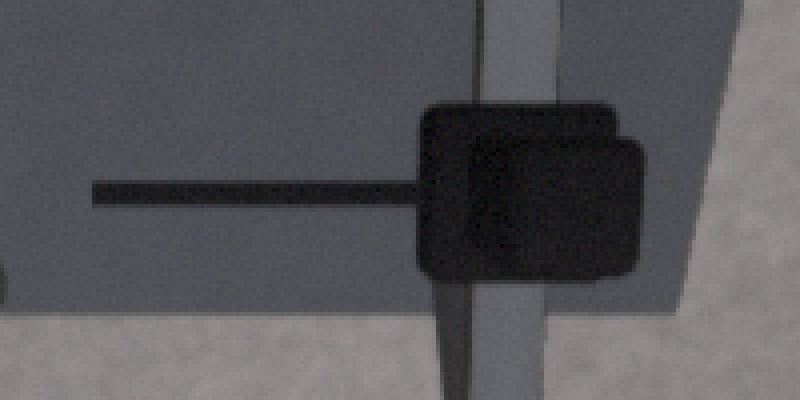

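Emit:
send_rows(rows=[{"dx":-1,"dy":0.4,"dz":-1,"rx":-1.0,"ry":0,"rz":0,"fingers":-0.4},{"dx":-1,"dy":0.8,"dz":-2,"rx":-2.0,"ry":0,"rz":0,"fingers":-0.4},{"dx":-1,"dy":1.2,"dz":-3,"rx":-3.0,"ry":0,"rz":0,"fingers":-0.4},{"dx":-1,"dy":1.6,"dz":-4,"rx":-4.0,"ry":0,"rz":0,"fingers":-0.4},{"dx":-1,"dy":2,"dz":-5,"rx":-5.0,"ry":0,"rz":0,"fingers":-0.4},{"dx":-1,"dy":2.4,"dz":-6,"rx":-6.0,"ry":0,"rz":0,"fingers":-0.4},{"dx":-1,"dy":2.8,"dz":-7,"rx":-7.0,"ry":0,"rz":0,"fingers":-0.4},{"dx":-1,"dy":3.1,"dz":-7.8,"rx":-8.0,"ry":0,"rz":0,"fingers":-0.4}])

```text
clock: 22.2
position: [0.5667, 0.2271, 0.1745]
tool_rot: [-1.402, 1.047, -1.024]
force: [0.4, 0.6, -0.2]
grip_width: 0.0598
```

```bash
cat > mk.py <<'E'
from h import *
import sys
s,p,R=state(); O,Rr=gframe(); Rt=np.c_[-Rr[:,2],-Rr[:,0],Rr[:,1]]
q=Rr.T@(p-O)*1000
print(s["clock"],"TCP rows mm",q.round(1),"F",(Rr.T@s["force"]).round(1),round(s["grip_width"],4),s["qpos"].round(2))
tgt=np.array([float(v) for v in sys.argv[1:4]])/1000
print(delta(p,R,O+Rr@tgt,Rt))
E
python3 mk.py -37.3 89.7 109
```

```text
22.2 TCP rows mm [-37.4  90.8 109.3] F [-0.3  0.6 -0. ] 0.0598 [-1.05  0.67  0.46  1.76  0.32  0.85  1.06]
(array([ 0.03, -0.03, -0.11]), array([-0.967, -0.001,  0.001]))
```

Emit:
send_rows(rows=[{"dx":0,"dy":0,"dz":-0.1,"rx":-0.5,"ry":0,"rz":0,"fingers":-0.4},{"dx":0.5,"dy":0,"dz":-0.1,"rx":-0.967,"ry":0,"rz":0,"fingers":-0.4},{"dx":1.5,"dy":0,"dz":-0.1,"rx":-0.967,"ry":0,"rz":0,"fingers":-0.4},{"dx":2.5,"dy":0,"dz":-0.1,"rx":-0.967,"ry":0,"rz":0,"fingers":-0.4},{"dx":3.5,"dy":0,"dz":-0.1,"rx":-0.967,"ry":0,"rz":0,"fingers":-0.4},{"dx":3.9,"dy":0,"dz":-0.1,"rx":-0.967,"ry":0,"rz":0,"fingers":-0.4},{"dx":3.9,"dy":0,"dz":-0.1,"rx":-0.967,"ry":0,"rz":0,"fingers":-0.4},{"dx":3.9,"dy":0,"dz":-0.1,"rx":-0.967,"ry":0,"rz":0,"fingers":-0.4}])

```text
clock: 23.2
position: [0.5763, 0.2102, 0.1411]
tool_rot: [-1.564, 1.047, -1.023]
force: [0.5, 0.4, 0.3]
grip_width: 0.06
```

```bash
python3 mk.py -37.3 89.7 24; python3 look.py w20
```

```text
23.2 TCP rows mm [-37.3  90.2  70.7] F [0.1 0.6 0.3] 0.06 [-0.99  0.71  0.42  1.79  0.36  0.78  1.18]
(array([ 4.67, -0.  , -0.05]), array([-0.035,  0.003,  0.   ]))
23.25 [0.5763 0.2102 0.1411] [-0.99  0.71  0.42  1.79  0.36  0.78  1.18] [0.8 0.3 0.4] 0.06
[[ 0.261 -0.445  0.857]
 [-0.427  0.743  0.516]
 [-0.866 -0.5    0.003]]
```

View pics/w20.png

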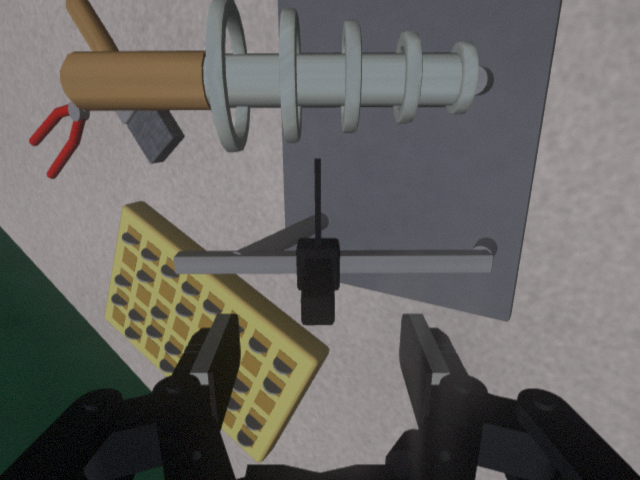

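Emit:
send_rows(rows=[{"dx":1,"dy":0,"dz":0,"rx":-0.03,"ry":0,"rz":0,"fingers":-0.4},{"dx":2,"dy":0,"dz":-0.05,"rx":-0.03,"ry":0,"rz":0,"fingers":-0.4},{"dx":3,"dy":0,"dz":-0.05,"rx":-0.03,"ry":0,"rz":0,"fingers":-0.4},{"dx":4,"dy":0,"dz":-0.05,"rx":-0.03,"ry":0,"rz":0,"fingers":-0.4},{"dx":4.5,"dy":0,"dz":-0.05,"rx":-0.03,"ry":0,"rz":0,"fingers":-0.4},{"dx":4.5,"dy":0,"dz":-0.05,"rx":-0.03,"ry":0,"rz":0,"fingers":-0.4},{"dx":4.5,"dy":0,"dz":-0.05,"rx":-0.03,"ry":0,"rz":0,"fingers":0.2},{"dx":4.5,"dy":0,"dz":-0.05,"rx":-0.03,"ry":0,"rz":0,"fingers":0.3}], squeeze=30)

```text
clock: 24.25
position: [0.5876, 0.1908, 0.1021]
tool_rot: [-1.569, 1.047, -1.023]
force: [-1.1, -0.4, 0.2]
grip_width: 0.0296
```

Emit:
send_rows(rows=[{"dx":0,"dy":0,"dz":0,"rx":0,"ry":0,"rz":0,"fingers":1},{"dx":0,"dy":0,"dz":0,"rx":0,"ry":0,"rz":0,"fingers":1},{"dx":0,"dy":0,"dz":0,"rx":0,"ry":0,"rz":0,"fingers":1},{"dx":0,"dy":0,"dz":0,"rx":0,"ry":0,"rz":0,"fingers":1},{"dx":0,"dy":0,"dz":0,"rx":0,"ry":0,"rz":0,"fingers":1},{"dx":0,"dy":0,"dz":0,"rx":0,"ry":0,"rz":0,"fingers":1},{"dx":0,"dy":0,"dz":0,"rx":0,"ry":0,"rz":0,"fingers":1},{"dx":0,"dy":0,"dz":0,"rx":0,"ry":0,"rz":0,"fingers":1}])

```text
clock: 25.25
position: [0.5876, 0.1907, 0.1022]
tool_rot: [-1.569, 1.047, -1.023]
force: [-2.8, 1.3, 5.8]
grip_width: 0.0138
```

```bash
python3 mk.py -99 89.7 25; python3 look.py w21
```

```text
25.25 TCP rows mm [-37.3  89.7  25.7] F [ 0.7 -1.7  6.3] 0.0138 [-0.95  0.77  0.41  1.8   0.37  0.69  1.18]
(array([ 0.07,  6.17, -0.  ]), array([-0.005,  0.002,  0.   ]))
25.3 [0.5876 0.1907 0.1021] [-0.95  0.77  0.41  1.8   0.37  0.69  1.18] [-1.9  2.2  6.8] 0.0136
[[ 0.26  -0.45   0.854]
 [-0.427  0.74   0.52 ]
 [-0.866 -0.5    0.001]]
```

View pics/w21.png

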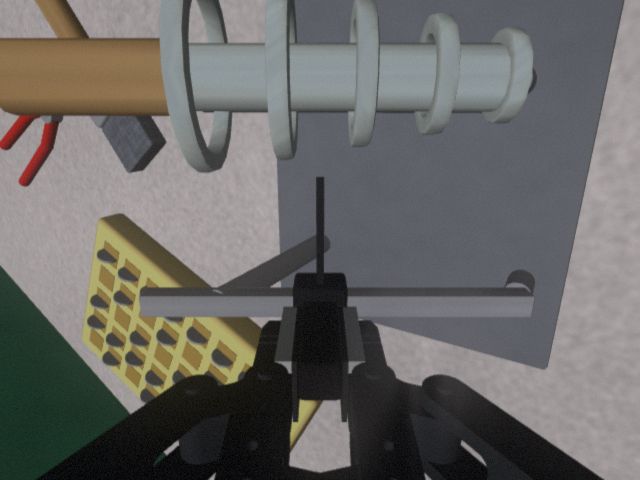

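Emit:
send_rows(rows=[{"dx":0,"dy":0.8,"dz":0,"rx":0,"ry":0,"rz":0,"fingers":1},{"dx":0,"dy":1.8,"dz":0,"rx":0,"ry":0,"rz":0,"fingers":1},{"dx":0,"dy":2.8,"dz":0,"rx":0,"ry":0,"rz":0,"fingers":1},{"dx":0,"dy":3.8,"dz":0,"rx":0,"ry":0,"rz":0,"fingers":1},{"dx":0,"dy":4.8,"dz":0,"rx":0,"ry":0,"rz":0,"fingers":1},{"dx":0,"dy":5.6,"dz":0,"rx":0,"ry":0,"rz":0,"fingers":1},{"dx":0,"dy":6.17,"dz":0,"rx":0,"ry":0,"rz":0,"fingers":1},{"dx":0,"dy":6.17,"dz":0,"rx":0,"ry":0,"rz":0,"fingers":1}])

```text
clock: 26.3
position: [0.5595, 0.237, 0.0709]
tool_rot: [-1.57, 1.048, -1.022]
force: [-3.5, 3.5, 4.0]
grip_width: 0.0132
```

```bash
python3 look.py w22;python3 mk.py -99 89.7 25; 
```

```text
26.35 [0.5596 0.2368 0.071 ] [-1.03  0.83  0.4   1.8   0.35  0.69  1.1 ] [-4.5  4.   4.4] 0.0139
[[ 0.26  -0.451  0.854]
 [-0.426  0.74   0.52 ]
 [-0.866 -0.5    0.001]]
26.35 TCP rows mm [-99.6  89.8  25.7] F [-2.8 -1.7  6.7] 0.0139 [-1.03  0.83  0.4   1.8   0.35  0.69  1.1 ]
(array([ 0.07, -0.06, -0.01]), array([-0.001,  0.004, -0.003]))
```

View pics/w22.png

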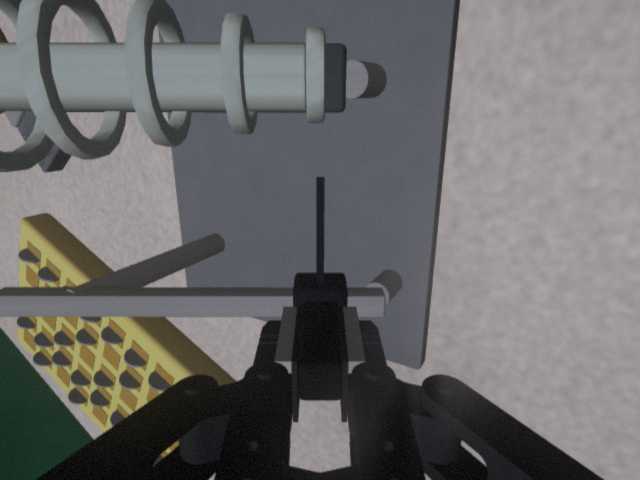

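Emit:
send_rows(rows=[{"dx":0,"dy":-0.1,"dz":0,"rx":0,"ry":0,"rz":0,"fingers":1},{"dx":0,"dy":-0.1,"dz":0,"rx":0,"ry":0,"rz":0,"fingers":1},{"dx":0,"dy":-0.1,"dz":0,"rx":0,"ry":0,"rz":0,"fingers":1},{"dx":0,"dy":-0.1,"dz":0,"rx":0,"ry":0,"rz":0,"fingers":1},{"dx":0,"dy":-0.1,"dz":0,"rx":0,"ry":0,"rz":0,"fingers":0},{"dx":0,"dy":-0.1,"dz":0,"rx":0,"ry":0,"rz":0,"fingers":-0.3},{"dx":0,"dy":-0.1,"dz":0,"rx":0,"ry":0,"rz":0,"fingers":-0.3},{"dx":0,"dy":-0.1,"dz":0,"rx":0,"ry":0,"rz":0,"fingers":-0.3}])

```text
clock: 27.35
position: [0.5602, 0.2353, 0.0715]
tool_rot: [-1.57, 1.047, -1.024]
force: [1.1, -0.2, 0.2]
grip_width: 0.055
```

```bash
python3 mk.py -99 89.7 85
```

```text
27.35 TCP rows mm [-97.9  89.5  25.4] F [ 0.7  0.8 -0.1] 0.055 [-1.03  0.83  0.4   1.8   0.35  0.69  1.1 ]
(array([-5.96,  0.11,  0.02]), array([-0.004, -0.   ,  0.001]))
```

Emit:
send_rows(rows=[{"dx":-0.5,"dy":0,"dz":0,"rx":0,"ry":0,"rz":0,"fingers":-0.3},{"dx":-1.5,"dy":0,"dz":0,"rx":0,"ry":0,"rz":0,"fingers":-0.3},{"dx":-3,"dy":0,"dz":0,"rx":0,"ry":0,"rz":0,"fingers":-0.3},{"dx":-4.5,"dy":0,"dz":0,"rx":0,"ry":0,"rz":0,"fingers":-0.3},{"dx":-6,"dy":0,"dz":0,"rx":0,"ry":0,"rz":0,"fingers":-0.3},{"dx":-7,"dy":0,"dz":0,"rx":0,"ry":0,"rz":0,"fingers":-0.3},{"dx":-7,"dy":0,"dz":0,"rx":0,"ry":0,"rz":0,"fingers":-0.3},{"dx":-7,"dy":0,"dz":0,"rx":0,"ry":0,"rz":0,"fingers":-0.3}])

```text
clock: 28.35
position: [0.5419, 0.265, 0.1319]
tool_rot: [-1.571, 1.047, -1.025]
force: [0.7, 0.3, 0.6]
grip_width: 0.055
```

```bash
python3 look.py w24; python3 mk.py -99 89.7 95; python3 - <<'E'
from h import *
W=pickle.load(open("w24.pkl","rb"));O,Rr=gframe();print(W["fx"],W["cx"])
for z in (.0,.009,.024): print(proj(W,O+Rr@[-.099,0,z]).round(1))
print("tip",proj(W,O+Rr@[-.099,.036,.002]).round(1))
E
```

```text
28.4 [0.5419 0.2649 0.1318] [-1.08  0.73  0.4   1.77  0.34  0.83  1.11] [ 0.7 -0.1  0.3] 0.0557
[[ 0.26  -0.45   0.854]
 [-0.428  0.74   0.519]
 [-0.866 -0.5   -0.   ]]
28.4 TCP rows mm [-97.9  89.3  95. ] F [ 0.5  0.5 -0. ] 0.0557 [-1.08  0.73  0.4   1.77  0.34  0.83  1.11]
(array([-0.  ,  0.11,  0.04]), array([-0.004, -0.004,  0.003]))
424.36241194279296 319.4643528716154
[[320.1  82.3]]
[[320.1  81.8]]
[[320.2  81. ]]
tip [[320.1 154.5]]
```

View pics/w24.png

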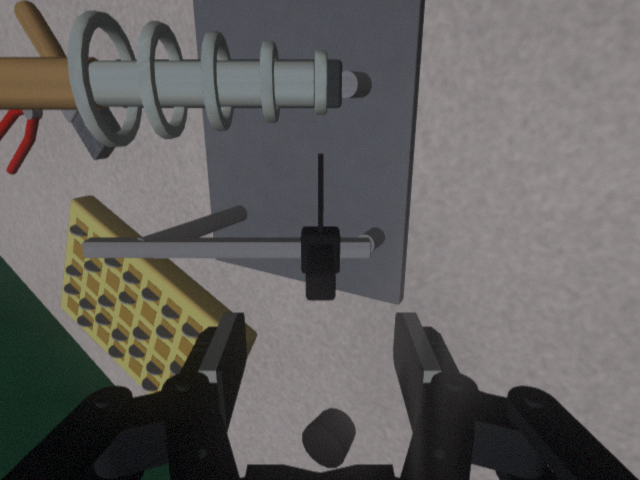

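```bash
python3 look.py s25 scene >/dev/null; python3 - <<'E'
from h import *
I=pickle.load(open("w24.pkl","rb"))["pixels"]
J=pickle.load(open("s25.pkl","rb"))["pixels"]
cv2.imwrite("pics/fin.png",np.hstack([cv2.resize(I[30:190,270:370],None,fx=3,fy=3),cv2.resize(J[170:410,170:455],(480,480))]))
E
```

```text
(no output)
```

View pics/fin.png

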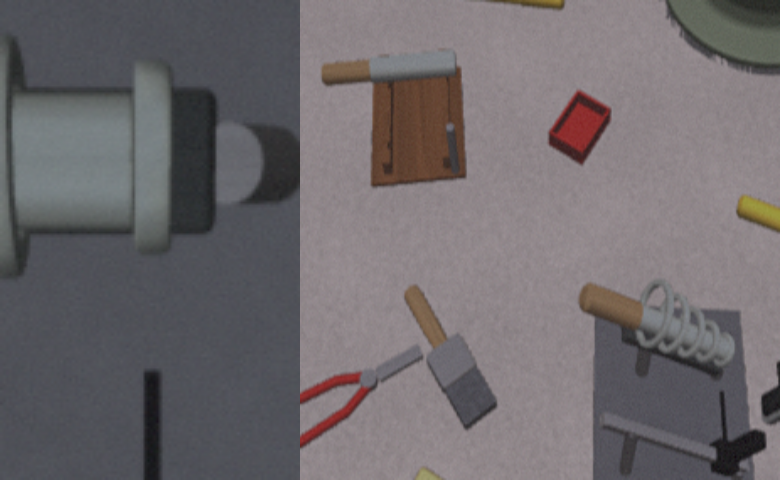

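The mandrel's nose is against ring 5 and the pointer is level with the middle of that ring. The thick mandrel is still in its trough.

```bash
python3 -c "
from workcell import job,telemetry
print(job.job_done(),telemetry.observe()['clock'])"
```

```text
the job is handed in; nothing more can be done
the job is handed in; nothing more can be done
```

The job is done and handed in at about 28.5 s of the 51 s allowed. The robot was touching nothing at hand-in.

**Mandrel:** The mandrel beside the peg was the thin one (`mandrel_b`, 21 mm). I gripped it by the handle and passed it nose first down the rings. Ring 5 (18 mm hole) stopped it, with about 20 N along the row and no slip in the grip. I eased the pressure off, let go, and it stayed seated.

**Marker:** I pinched the tab and slid it about 61 mm downhill to ring 5. I then moved it back about 1 mm after the close view showed it slightly too far.

**Last checks:**
- In the final wrist picture the pointer is at column 320.5 and the middle of ring 5 at about 321, so they are level to well under 1 mm. The camera calibration itself is only good to about 2 mm.
- After the 1 mm correction the gripper's measured position put the marker at about 0.118 m, against the nominal 0.119 m.
- The scene picture shows the thick mandrel still in its trough and the other things in view where they were.

**Disagreements:**
- The first estimates of the gauge position from the wrist and the outside cameras differed by about 3 mm.
- The stop came about 2 mm further along than I had calculated. Handle and rings in the pictures agreed that the nose was on ring 5.

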